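# Load sensor bodies into the tilted rail tube

## Robot

A 7-joint arm with a two-finger parallel gripper is mounted at the origin on a cart in front of the work surface, level with it; the furniture and walls round the work are solid. World frame = base frame: x ahead of the robot, y to its left, z up, the work surface at z = 0. Lengths are in m, angles in rad, forces in N, time in s.
With the tool pointing down it reaches from about 0.425 to 0.825 m from the base axis. Payload 3.6 kg.
Tool frame: the origin (TCP) lies midway between the tips of the shut fingers; the grasp point (between the pads) lies 19 mm behind it; z points along the fingers, y is the direction in which the jaws open and shut (so a half turn about z gives the same grasp; the last joint's range is limited). The gripper opens to 93 mm and grips with 3 to 60 N. Pads are 15 mm wide; open, the fingers measure 128 mm over their backs; the gripper's body (75 mm by 188 mm) begins 65 mm behind the grasp point.
Start: joints at [1.242, 0.615, -0.013, 1.423, 0.008, 1.103, -0.04], TCP at [0.194, -0.62, 0.219] pointing down, gripper open.
Joint ranges: [-3.12, 3.12], [-0.3, 2.06], [-1.34, 1.32], [0.26, 2.42], [-1.36, 4.5], [0.01, 1.98], [-2.84, 2.84]. Speed limits (rad/s): [2.79, 2.79, 3.14, 3.14, 3.14, 3.14, 3.14].

## Interface

Orientations are given as a 3x3 rotation matrix whose columns are the frame's x, y, z axes.
In Python, from cell import status, snapshot, camera_model, workorder gives the robot as it stands.
- The arm moves only by the tool jog_arm, never from a script. Its argument "deltas" is a list of rows, each a list of 7 numbers: the finger opening in mm, from 0 to 93, then the shift along the tool's x, y, z in mm, then the turn, a rotation vector about the tool's x, y, z in rad. In form: [[hand, x, y, z, ax, ay, az], ...]. A call has 1 to 8 rows; each row shifts and turns the commanded pose from where the row before left it, along the tool's axes as they then stand; what a row does not reach is not made up. A row lasts 1/8 s, in which the tool goes at most 62.5 mm and 10.7 degrees, less where a joint would pass 70% of its speed; a pose out of reach is approached as far as the arm can. A call is refused whole if a number of a shift passes 62.5 or a number of a turn 0.188, either way. A call with a gripper value outside its range is refused whole. The fingers move at their own pace and stop on an object; the grip force is fixed at half the most. Time passes only in rows, so rows that do not move let the fingers close. It gives the time, the measured TCP pose, the force and the opening at its end, in the units of the state.
- status.state(): the state, without advancing time (a new reading comes with each control period).
- snapshot(name): name is "scene" or "top"; returns the picture (400x640x3 uint8, red, green, blue); there is no depth.
- camera_model(name): a dict with "intrinsics" (3x3 intrinsics, pixels), "eye" and "orientation" of the camera in the world. Camera axes: x right, y down, z forward; pixel columns grow to the right and rows downward; lengths in m; the calibration is good to about 2 mm. A picture is of the moment at which its call begins. camera_model takes no time and is no camera call.
- workorder.sign_off(): hands the job in, once; it reports no verdict.
The state is a dict: "time_s": time; "joints": joint angles; "joint_velocities": joint speeds; "effort": joint torques, N m; "position": TCP position; "tool_rot": TCP orientation; "force": force on the tool from outside, world axes, zero at the start; "torque": the same for the moment, N m; "opening": finger opening in m.
Only numpy, scipy, OpenCV 4.12 (cv2) and the standard library are available. Lean on these libraries where they do the work, as an engineer would, in place of code of your own. Each camera call takes 0.05 s, during which the arm holds its last target.

## Task

Load the two sensor bodies into the tilted rail tube from its upper open end, one right behind the other, both with the brass nose pointing downhill. Push the row down gently, never ramming the rail, until you feel that it has pressed the plunger of the end stop hidden under the hood fully in; then let go. Leave the oil bottle, screw jar, caliper and tape roll where they are.

Things in the scene. Friction and masses are not known exactly. Their poses are not given: they have to be found in the camera images.
- sensor_a_mid (a point): Centre of loose sensor body A, 28 mm above its underside; 95 to 160 g, upright. Grey foot flange 44 (x) x 36 (y) x 8 mm thick; on it, centred, a black housing 30 (x) x 22 (y) mm with orange top 56 mm above the underside: grip its 22 mm width, well up. x = forward to the round brass nose (ends 20 mm from the centre; white pin connector at the rear), z = up through the orange top.
- sensor_b_mid (a point): Centre of sensor body B, a twin of A: same shape, size, axes and range of mass.
- rail_tube: Fixed tilted rail tube on a dark base plate (210 x 100 x 8 mm). Origin: middle of the rail floor's upper face at the mouth, 78 mm above the table. x = downhill along the floor (20 degrees below level), y = across, z = up, square to the floor. Floor 46 mm wide, x = -40 to 160 mm. Sensor bodies are slippery on it: let go, they tend to slide slowly downhill, or stop part-way.
- tube_apron (a point): Middle of the open apron (x = -40 to 0 mm in rail_tube) on the floor's upper face, 20 mm uphill of the mouth, axes as rail_tube: set the parts on it here. Over its last 14 mm two side guides, 10 mm high, narrow like a funnel from about 45 to 38 mm.
- tube_slot (a point): Middle of the open aluminium channel (x = 0 to 100 mm in rail_tube), on the floor's upper face at x = 50 mm, axes as rail_tube. 38 mm wide inside, 46 outside. Lips leave a gap 9.6 mm high over the floor for the flange and a slot 27 mm wide for the housing; their top is 13.6 mm above the floor.
- tube_hood (a point): Middle of the top of the blue closed hood (x = 100 to 164 mm in rail_tube; top 66 mm above the floor, 62 mm high inside), axes as rail_tube. The first part goes in under it. Inside, the end stop's plunger face waits somewhere between x = 106 and 136 mm, different each time: feel for it. With the row home the rear part's centre is at x = 46 to 76 mm.
- end_plunger (a joint): The end stop's plunger, in m: 0 = out, 0.006 = fully in against a hard stop. It yields to a steady push of about 8 N downhill on the flange of the first part, has no spring, and stays where it is left.
- oil_bottle: Bystander: yellow dropper bottle with red cap, 38 mm across, 104 mm high, standing; origin at the centre of its underside.
- screw_jar: Bystander: clear jar with grey cap, 49 mm across, 58 mm high; origin at the centre of its underside.
- caliper: Bystander: digital caliper lying flat, 170 mm long along its y, 64 mm wide, 12 mm high; origin at the centre of its underside.
- tape_roll: Bystander: roll of masking tape lying flat, 100 mm across, 18 mm high; origin at the centre of its underside.
Things that resemble listed ones, but are neither listed nor needed, are in the scene too. Leave any purple look-alike of the part that bears sensor_b_mid alone.

How it is judged:
By the outcome, as a careful person would: the job done as asked, in the order asked, and still so for the second after the job is handed in, with the robot touching nothing.
It also fails if it takes over 67 s, if anything falls off the work surface, if the arm or the gripper's body presses on something with over 40 N, if the wrist force passes 120 N, or if a joint passes its speed limit or range.

## Working session

There is one attempt and no reset: what is moved stays moved. The work goes in short steps, Python scripts to look and compute and a tool call to move; the robot and the scene stay as the last step left them, time stands still between calls to the robot, and variables do not carry over. Pictures are saved under pics/ and viewed, and the job is handed in when it is done.

Besides the shell and the picture viewer there is one more tool, called as a command line: name --pt "numbers of a row" for each row, then --argument value for the rest. jog_arm: Moves the arm, as the interface text tells. Its arguments: {"type":"object","properties":{"deltas":{"type":"array","items":{"type":"array","items":{"type":"number"}}}},"required":["deltas"]}

```bash
ls; mkdir -p pics
python3 - <<'E'
from cell import status, snapshot, camera_model
import cv2
s=status.state(); print({k:s[k] for k in ('time_s','position','tool_rot','force','opening')})
for n in ('scene','top'):
    im=snapshot(n); cv2.imwrite(f'pics/{n}0.png',im[:,:,::-1]); print(n,camera_model(n))
E
```

```text
pics
{'time_s': 0.0, 'position': array([ 0.19356293, -0.61966146,  0.21747493]), 'tool_rot': array([[ 9.54501766e-01,  2.98204147e-01, -8.15548164e-04],
       [ 2.98205260e-01, -9.54498527e-01,  2.48716520e-03],
       [-3.67565444e-05, -2.61720433e-03, -9.99996574e-01]]), 'force': array([-0.02369076, -0.35238638,  0.71132781]), 'opening': 0.09294472608433706}
scene {'intrinsics': array([[427.82420125,   0.        , 323.3393626 ],
       [  0.        , 427.82420125, 198.41931802],
       [  0.        ,   0.        ,   1.        ]]), 'eye': array([-0.11980193,  0.47818031,  0.90743196]), 'orientation': array([[-0.50076128, -0.6279786 ,  0.59571891],
       [-0.86542481,  0.3499751 , -0.35854891],
       [ 0.01667426, -0.69509734, -0.71872224]])}
top {'intrinsics': array([[386.13615068,   0.        , 311.99787176],
       [  0.        , 386.13615068, 198.18938312],
       [  0.        ,   0.        ,   1.        ]]), 'eye': array([0.46907752, 0.04707124, 0.92190367]), 'orientation': array([[-0.01045053, -0.99466706,  0.10260715],
       [-0.99958285,  0.01315453,  0.02571171],
       [-0.02692434, -0.10229564, -0.9943896 ]])}
```

View pics/scene0.png

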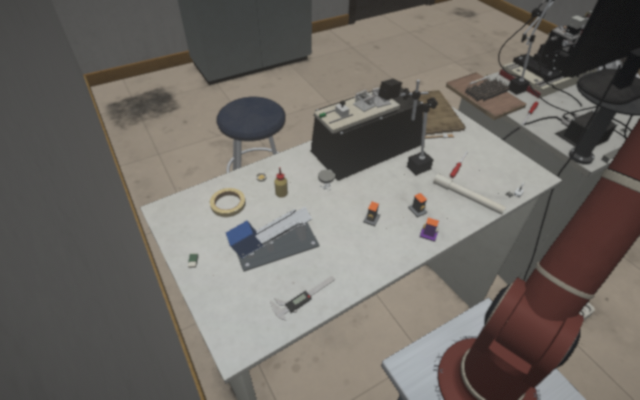

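View pics/top0.png

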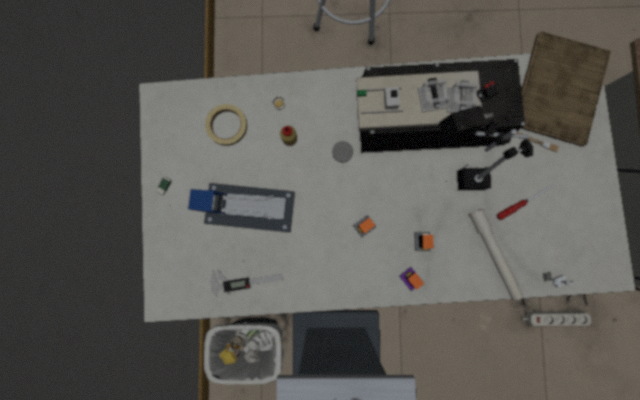

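Sensor candidates in the top view are grey-footed (365,226), grey-footed (424,241) and purple (411,280, to be left alone). The rail is at (205-295,185-230) with its blue hood at (203,200) on the left, so downhill is toward +y.

Run:
```python
import cv2,numpy as np
t=cv2.imread('pics/top0.png'); s=cv2.imread('pics/scene0.png')
def c(im,x,y,w,h,k): return cv2.resize(im[y:y+h,x:x+w],None,fx=k,fy=k,interpolation=cv2.INTER_CUBIC)
a=np.hstack([c(t,345,205,100,100,4),c(s,355,190,100,100,4)[:,:400]])
cv2.imwrite('pics/crop_s.png',a)
b=np.vstack([c(t,180,170,130,70,6)[:300] if 0 else c(t,180,170,130,70,4),c(s,215,200,130,75,4)])
cv2.imwrite('pics/crop_r.png',b)
```

```text
(no output)
```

View pics/crop_s.png

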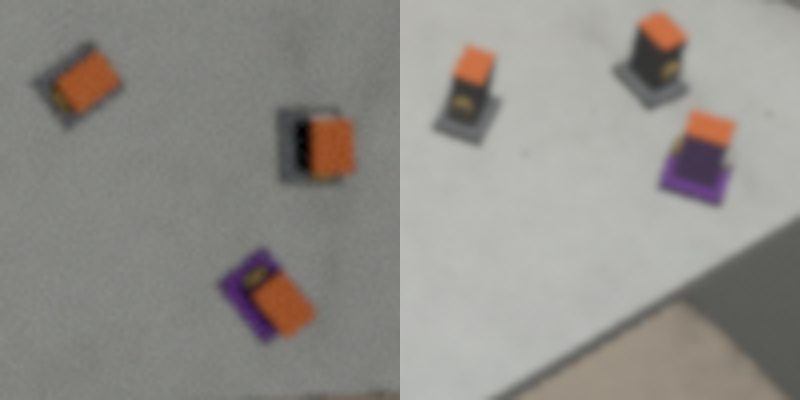

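View pics/crop_r.png

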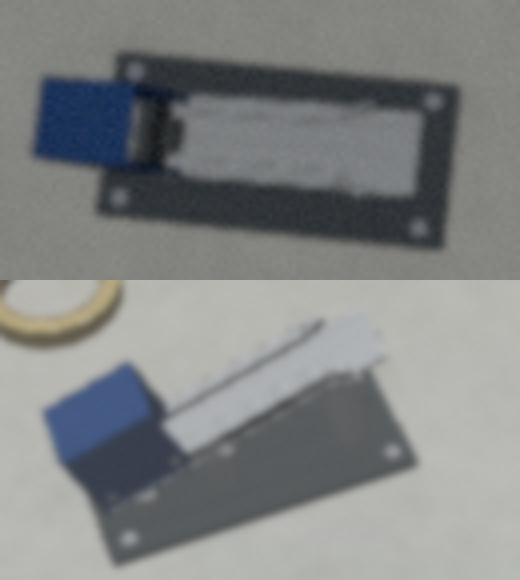

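```bash
cat > h.py <<'E'
import numpy as np,cv2
from cell import camera_model
from scipy.optimize import least_squares
C={n:camera_model(n) for n in('scene','top')}
def proj(n,P):
    c=C[n];q=(np.atleast_2d(P)-c['eye'])@c['orientation'];q=q@np.array(c['intrinsics']).T
    return q[:,:2]/q[:,2:]
def Rz(a): return np.array([[np.cos(a),-np.sin(a),0],[np.sin(a),np.cos(a),0],[0,0,1]])
def Ry(a): return np.array([[np.cos(a),0,np.sin(a)],[0,1,0],[-np.sin(a),0,np.cos(a)]])
def railR(yaw): return Rz(yaw)@Ry(np.deg2rad(20))
E
python3 - <<'E'
from h import *
T=lambda x,y:(180+x/4,170+y/4)
S=lambda x,y:(215+x/4,200+(y-280)/4)
hw=0
obs=[('top',(-40,1,0),T(418,195)),('top',(-40,-1,0),T(418,108)),
('top',(164,1,66),T(33,155)),('top',(164,-1,66),T(43,78)),
('scene',(164,1,66),S(68,460)),('scene',(164,-1,66),S(42,408)),('scene',(100,1,66),S(150,410)),('scene',(100,-1,66),S(127,362)),
('scene',(-40,1,0),S(382,345)),('scene',(-40,-1,0),S(365,312))]
best=None
for sg in(1,-1):
  def f(p):
    R=railR(p[2]);r=[]
    for n,q,uv in obs:
        w=p[3] if q[2]>1 else .023
        P=np.array([p[0],p[1],.078])+R@np.array([q[0]*.001,sg*q[1]*w,q[2]*.001])
        r+=list(proj(n,P)[0]-uv)
    return np.array(r)
  o=least_squares(f,[.45,.2,np.pi/2,.025],loss='soft_l1')
  print(sg,o.cost,o.x,np.rad2deg(o.x[2])); print(np.round(f(o.x).reshape(-1,2),1).tolist())
# base plate corners at z=.008 from top
for x,y in[(120,52),(458,88),(442,247),(97,212)]:
    u,v=T(x,y);c=C['top'];d=c['orientation']@np.linalg.inv(c['intrinsics'])@[u,v,1]
    print(c['eye']+d*(.008-c['eye'][2])/d[2])
E
```

```text
1 8.10310522526024 [0.53856711 0.16432491 1.46489232 0.02163062] 83.93214750600409
[[-0.5, -0.3], [1.7, 0.3], [-0.7, 0.1], [-0.7, -0.2], [-1.8, 0.4], [0.0, 0.6], [0.8, -0.5], [1.3, -0.9], [1.8, 1.2], [-0.8, -2.7]]
-1 72.93722895970552 [ 0.53892206  0.16415939  1.4668006  -0.02165034] 84.04148362579656
[[1.7, -21.7], [-0.4, 21.2], [-0.6, 0.1], [-0.7, -0.2], [-1.7, 0.4], [0.0, 0.6], [0.9, -0.6], [1.3, -1.0], [-5.1, -11.1], [6.1, 9.3]]
[0.60338089 0.31590535 0.008     ]
[0.57878345 0.11232582 0.008     ]
[0.48434772 0.1223398  0.008     ]
[0.50735799 0.32809291 0.008     ]
```

```bash
cat > ov.py <<'E'
from h import *
import sys
def raillines(x,y,yaw,hw=.023):
    R=railR(yaw);o=np.array([x,y,.078]);W=lambda a:(o+(R@(np.array(a).T*.001)).T)
    L=[]
    h=23
    ap=[(-40,-h,0),(-40,h,0),(0,h,0),(0,-h,0)]
    L+=[(ap[i],ap[(i+1)%4]) for i in range(4)]
    L+=[((0,-h,13.6),(100,-h,13.6)),((0,h,13.6),(100,h,13.6)),((0,-13.5,13.6),(100,-13.5,13.6)),((0,13.5,13.6),(100,13.5,13.6))]
    k=hw*1000
    hd=[(100,-k,66),(100,k,66),(164,k,66),(164,-k,66)]
    L+=[(hd[i],hd[(i+1)%4]) for i in range(4)]
    return [(W(a),W(b)) for a,b in L]
def draw(im,n,x0,y0,w,h,k,lines,path):
    c=cv2.resize(im[y0:y0+h,x0:x0+w],None,fx=k,fy=k,interpolation=cv2.INTER_CUBIC)
    for a,b in lines:
        p=(proj(n,np.array([a,b]))+.5-[x0,y0])*k
        cv2.line(c,tuple(int(v) for v in p[0]),tuple(int(v) for v in p[1]),(0,255,255),1)
    cv2.imwrite(path,c);return c
E
python3 - <<'E'
from ov import *
t=cv2.imread('pics/top0.png'); s=cv2.imread('pics/scene0.png')
L=raillines(.5386,.1643,np.deg2rad(83.7))
a=draw(t,'top',180,170,130,70,5,L,'pics/o1.png')
b=draw(s,'scene',215,200,130,50,5,L,'pics/o2.png')
cv2.imwrite('pics/o12.png',np.vstack([a[:345],b]))
# orange masks
for n,im in(('top',t),('scene',s)):
    b,g,r=[im[:,:,i].astype(int) for i in range(3)]
    m=((r>130)&(r-b>80)&(r-g>50)).astype(np.uint8)
    k,lab,st,ce=cv2.connectedComponentsWithStats(m)
    for i in range(1,k):
        if st[i,4]>60:
            pts=np.argwhere(lab==i)[:,::-1].astype(np.float32)
            print(n,st[i,4],ce[i].round(1),cv2.minAreaRect(pts))
            if n=='top':
                c=C[n];d=c['orientation']@np.linalg.inv(c['intrinsics'])@[*ce[i],1];print(c['eye']+d*(.056-c['eye'][2])/d[2])
E
```

```text
top 109 [366.5 225.1] ((366.48004150390625, 225.13998413085938), (8.800000190734863, 12.20000171661377), 53.13010025024414)
[ 0.49645576 -0.05146423  0.056     ]
top 109 [428.  241.3] ((428.0, 241.0), (12.0, 8.0), 90.0)
[ 0.4591398  -0.18607295  0.056     ]
top 108 [415.8 280.7] ((415.7500305175781, 280.75), (12.020814895629883, 8.485280990600586), 45.0)
[ 0.37364382 -0.15606542  0.056     ]
scene 62 [431.9 221.6] ((431.95001220703125, 221.65000915527344), (10.435516357421875, 5.692099571228027), 18.434947967529297)
```

View pics/o12.png

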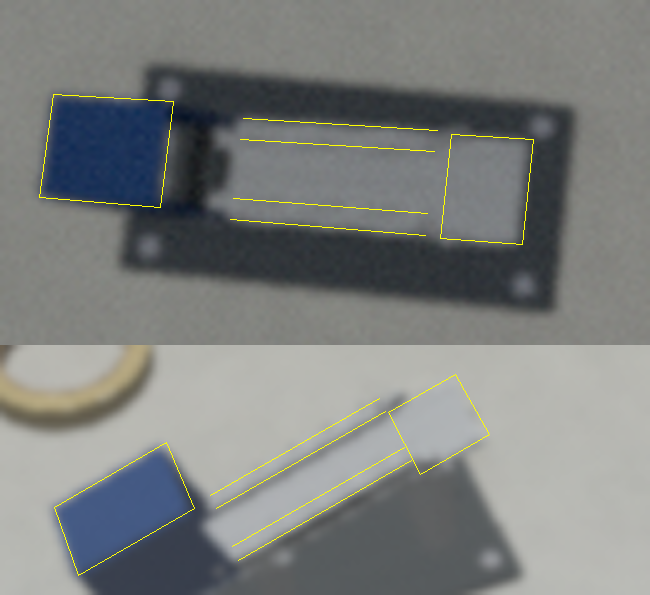

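```bash
cat > fit.py <<'E'
from h import *
from scipy.optimize import minimize
def box(x,y,yaw,lx,ly,z0,z1):
    R=Rz(yaw);return np.array([R@[sx*lx/2,sy*ly/2,z]+[x,y,0] for z in(z0,z1) for sx in(-1,1) for sy in(-1,1)])
def fill(shape,n,P,x0,y0,k=8):
    m=np.zeros((shape[0]*k,shape[1]*k),np.uint8)
    p=(proj(n,P)+.5-[x0,y0])*k
    cv2.fillConvexPoly(m,cv2.convexHull(np.round(p).astype(np.int32)),255)
    m=cv2.resize(m,(shape[1],shape[0]),interpolation=cv2.INTER_AREA).astype(float)/255
    return cv2.GaussianBlur(m,(0,0),.8)
def fitsensor(ims,p0,crop=24):
    dat={}
    for n,im in ims.items():
        u=proj(n,[[p0[0],p0[1],.028]])[0].astype(int);x0,y0=u-crop
        f=im[y0:y0+2*crop,x0:x0+2*crop].astype(float);dat[n]=(f,x0,y0)
    def cost(p):
        t=0
        for n,(f,x0,y0) in dat.items():
            x,y,yaw=p[0]/100,p[1]/100,p[2]
            if n=='scene': x+=p[3]/100;y+=p[4]/100
            sh=f.shape[:2]
            A=[np.ones(sh),fill(sh,n,box(x,y,yaw,.044,.036,0,.008),x0,y0),fill(sh,n,box(x,y,yaw,.030,.022,.008,.056),x0,y0),fill(sh,n,box(x,y,yaw,.030,.022,.052,.056),x0,y0)]
            A[1]=A[1]*(1-A[2]);A[2]=A[2]*(1-A[3])
            M=np.stack([a.ravel() for a in A],1);F=f.reshape(-1,3)
            s=np.linalg.lstsq(M,F,rcond=None)[0];t+=((F-M@s)**2).mean()
        return t+((p[3]**2+p[4]**2)*100 if len(p)>3 else 0)
    best=None
    for dy in(-.2,0,.2):
        q=[p0[0]*100,p0[1]*100,p0[2]+dy,0,0]
        o=minimize(cost,q,method='Nelder-Mead',options=dict(initial_simplex=np.array([q]+[np.add(q,np.eye(5)[i]*[.4,.4,.15,.2,.2]) for i in range(5)]),maxiter=600))
        if best is None or o.fun<best.fun: best=o
    return best
E
python3 - <<'E'
from fit import *
ims={n:cv2.imread(f'pics/{n}0.png') for n in('top','scene')}
for p in([.4965,-.0515,np.deg2rad(127)],[.459,-.186,np.pi]):
    o=fitsensor(ims,p);print(o.fun,o.x.round(3),np.rad2deg(o.x[2]))
E
```

```text
36.31415061224518 [ 4.963e+01 -5.118e+00  2.226e+00  7.000e-03 -5.500e-02] 127.534660650309
339.4666334989474 [ 4.5903e+01 -1.8590e+01  3.1160e+00  2.3000e-02 -3.0000e-03] 178.53250973295908
```

Run:
```python
from ov import *; from fit import box
ims={n:cv2.imread(f'pics/{n}0.png') for n in('top','scene')}
L=[]
for x,y,a in((.4963,-.0512,127.5),(.459,-.1859,178.5)):
    for b in(box(x,y,np.deg2rad(a),.044,.036,0,.008),box(x,y,np.deg2rad(a),.03,.022,.008,.056)):
        for q in(0,4):
            r=b[[q,q+1,q+3,q+2]];L+=[(r[i],r[(i+1)%4]) for i in range(4)]
    n=Rz(np.deg2rad(a))@[.02,0,0]+[x,y,.02];L.append((np.array([x,y,.02]),n))
a=draw(ims['top'],'top',345,205,100,60,4,L,'pics/o3.png');b=draw(ims['scene'],'scene',355,190,100,60,4,L,'pics/o4.png')
cv2.imwrite('pics/o34.png',np.hstack([a,b]))
```

```text
(no output)
```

View pics/o34.png

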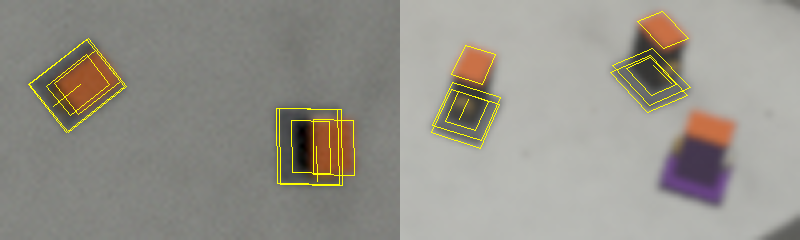

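```bash
cat > mv.py <<'E'
from h import *
from scipy.spatial.transform import Rotation as Ro
from cell import status
def down(yaw): # tool x at yaw, z down
    x=np.array([np.cos(yaw),np.sin(yaw),0]);z=np.array([0,0,-1.]);return np.stack([x,np.cross(z,x),z],1)
def plan(p1,R1,hand,n,start=None,dec=0):
    s=status.state() if start is None else start
    p0,R0=np.array(s['position']),np.array(s['tool_rot'])
    rv=Ro.from_matrix(R0.T@R1).as_rotvec()
    p,R=p0.copy(),R0.copy();rows=[]
    for i in range(1,n+1):
        tp=p0+(p1-p0)*i/n;tR=R0@Ro.from_rotvec(rv*i/n).as_matrix()
        d=np.round(R.T@(tp-p)*1000,1);w=np.round(Ro.from_matrix(R.T@tR).as_rotvec(),3)
        rows.append([hand,*d.tolist(),*w.tolist()])
        p=p+R@d/1000;R=R@Ro.from_rotvec(w).as_matrix()
    for r in rows: print(r)
    return {'position':p,'tool_rot':R}
RP=np.array([.5386,.1643,.078]);RYAW=np.deg2rad(83.7)
RR=railR(RYAW)
def railtool(): # tool x=rail x, z=-rail z
    return np.stack([RR[:,0],-RR[:,1],-RR[:,2]],1)
def st():
    s=status.state();q=RR.T@(np.array(s['position'])-RP)*1000
    print('t',s['time_s'],'pos',np.round(s['position'],4),'rail mm',q.round(1),'F',np.round(s['force'],1),'Frail',np.round(RR.T@s['force'],1),'open',round(s['opening']*1000,1))
    print('joints',np.round(s['joints'],2))
    return s
E
python3 - <<'E'
from mv import *
plan(np.array([.4963,-.0512,.125]),down(np.deg2rad(127.5)),60,16)
E
```

```text
[60, 28.7, -28.3, 5.9, -0.0, -0.0, -0.12]
[60, 31.8, -24.6, 5.8, -0.0, -0.0, -0.12]
[60, 34.5, -20.6, 5.9, -0.0, -0.0, -0.12]
[60, 36.8, -16.4, 5.8, -0.0, -0.001, -0.121]
[60, 38.5, -11.8, 5.8, -0.0, 0.0, -0.12]
[60, 39.6, -7.1, 5.8, -0.001, 0.0, -0.12]
[60, 40.2, -2.3, 5.9, 0.0, -0.0, -0.12]
[60, 40.2, 2.5, 5.8, 0.0, -0.0, -0.12]
[60, 39.5, 7.3, 5.8, 0.0, -0.0, -0.12]
[60, 38.5, 12.0, 5.8, 0.0, -0.0, -0.121]
[60, 36.7, 16.5, 5.8, 0.0, -0.001, -0.12]
[60, 34.4, 20.8, 5.8, -0.0, 0.0, -0.12]
[60, 31.7, 24.8, 5.8, -0.0, 0.0, -0.12]
[60, 28.6, 28.4, 5.7, -0.0, 0.0, -0.12]
[60, 24.9, 31.6, 5.8, -0.0, -0.0, -0.12]
[60, 20.9, 34.4, 5.8, -0.001, -0.0, -0.12]
```

jog_arm --pt "60 28.7 -28.3 3 0 0 -0.12" --pt "60 31.8 -24.6 3 0 0 -0.12" --pt "60 34.5 -20.6 3 0 0 -0.12" --pt "60 36.8 -16.4 3 0 0 -0.12" --pt "60 38.5 -11.8 5 0 0 -0.12" --pt "60 39.6 -7.1 5 0 0 -0.12" --pt "60 40.2 -2.3 5 0 0 -0.12" --pt "60 40.2 2.5 5 0 0 -0.12"

```text
time_s: 1.1
position: [0.3457, -0.3349, 0.1863]
tool_rot: [[0.299, 0.954, -0.0], [0.954, -0.299, 0.0], [0.0, -0.0, -1.0]]
force: [1.0, 0.6, -0.1]
opening: 0.0603
```

jog_arm --pt "60 39.5 7.3 5 0 0 -0.12" --pt "60 38.5 12 6 0 0 -0.12" --pt "60 36.7 16.5 6 0 0 -0.12" --pt "60 34.4 20.8 6 0 0 -0.12" --pt "60 31.7 24.8 6 0 0 -0.12" --pt "60 28.6 28.4 6 0 0 -0.12" --pt "60 24.9 31.6 6 0 0 -0.12" --pt "60 20.9 34.4 6 0 0 -0.12"

```text
time_s: 2.1
position: [0.4975, -0.0514, 0.1392]
tool_rot: [[-0.61, 0.793, -0.001], [0.793, 0.61, -0.0], [0.0, -0.001, -1.0]]
force: [0.1, -1.4, 0.4]
opening: 0.06
```

Run:
```python
from mv import *
s=st()
q=plan(np.array([.4963,-.0512,.025]),down(np.deg2rad(127.5)),60,5)
```

```text
t 2.1 pos [ 0.4975 -0.0514  0.1392] rail mm [-226.7   17.2  -17.4] F [ 0.1 -1.4  0.4] Frail [-1.5 -0.2 -0.1] open 60.0
joints [ 0.43  0.54 -0.55  1.94  0.39  0.77  0.31]
[60, 0.2, -0.1, 22.8, -0.0, -0.0, 0.0]
[60, 0.2, -0.2, 22.9, -0.0, -0.0, 0.0]
[60, 0.1, -0.1, 22.8, -0.0, -0.0, 0.001]
[60, 0.2, -0.2, 22.9, -0.0, -0.0, -0.0]
[60, 0.2, -0.1, 22.8, -0.001, -0.0, 0.0]
```

jog_arm --pt "60 0.2 -0.1 22.8 0 0 0" --pt "60 0.2 -0.1 22.8 0 0 0" --pt "60 0.2 -0.1 22.8 0 0 0" --pt "60 0 0 22.8 0 0 0" --pt "60 0 0 21.8 0 0 0" --pt "35 0 0 0 0 0 0" --pt "10 0 0 0 0 0 0" --pt "10 0 0 0 0 0 0"

```text
time_s: 3.1
position: [0.4973, -0.0521, 0.0276]
tool_rot: [[-0.607, 0.795, 0.002], [0.795, 0.607, -0.0], [-0.001, 0.001, -1.0]]
force: [-0.4, -0.4, -0.0]
opening: 0.0346
```

Run:
```python
from mv import *
s=st()
import cv2
from cell import snapshot
im=snapshot('scene')[:,:,::-1];cv2.imwrite('pics/g1.png',cv2.resize(im[150:270,310:450],None,fx=4,fy=4))
```

```text
t 3.1 pos [ 0.4973 -0.0521  0.0276] rail mm [-189.1   17.3 -122.5] F [-0.4 -0.4 -0. ] Frail [-0.4  0.4 -0.2] open 34.6
joints [ 0.33  0.71 -0.4   2.03  0.55  0.51  0.17]
```

View pics/g1.png

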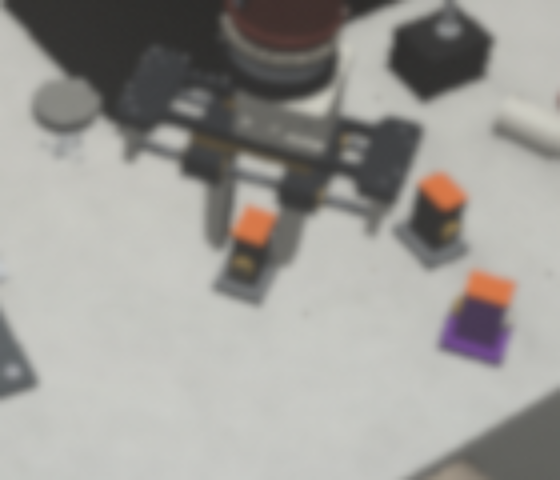

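The picture shows the open fingers astride the sensor body at (255,250), brass nose toward the lower left. I'm closing now.

jog_arm --pt "10 0 0 1 0 0 0" --pt "10 0 0 0 0 0 0" --pt "10 0 0 0 0 0 0" --pt "10 0 0 0 0 0 0"

```text
time_s: 3.65
position: [0.4971, -0.0521, 0.0265]
tool_rot: [[-0.607, 0.795, 0.001], [0.795, 0.607, -0.0], [-0.001, 0.001, -1.0]]
force: [-0.5, 0.2, 5.4]
opening: 0.022
```

Run:
```python
from mv import *
s=st()
# lift, then to above apron
q=dict(s); 
# target: sensor centre origin underside at rail x=-20, z=+50 ; TCP offset: measured height
h=.0266
off=railtool()
P=RP+RR@np.array([-.022,0,.045+h])
print(P)
a=plan(s['position']+[0,0,.12],s['tool_rot'],10,4)
print('--');b=plan(P,railtool(),10,12,start=a)
```

```text
t 3.65 pos [ 0.4971 -0.0521  0.0265] rail mm [-188.8   17.5 -123.6] F [-0.5  0.2  5.4] Frail [-1.7  0.6  5.2] open 22.0
joints [ 0.32  0.71 -0.4   2.03  0.55  0.51  0.17]
[0.53901868 0.16809236 0.15280643]
[10, -0.0, 0.0, -30.0, 0.0, 0.0, 0.0]
[10, -0.1, 0.0, -30.0, 0.0, 0.0, 0.0]
[10, 0.0, 0.1, -30.0, 0.0, 0.0, 0.0]
[10, -0.0, -0.0, -30.0, 0.0, 0.0, 0.0]
--
[10, 12.5, 13.9, -0.5, 0.011, -0.028, 0.063]
[10, 13.3, 13.1, -1.1, 0.011, -0.027, 0.063]
[10, 14.0, 12.2, -1.5, 0.011, -0.028, 0.062]
[10, 14.8, 11.3, -2.1, 0.012, -0.027, 0.063]
[10, 15.3, 10.4, -2.6, 0.011, -0.028, 0.063]
[10, 15.9, 9.3, -3.2, 0.011, -0.028, 0.063]
[10, 16.3, 8.2, -3.7, 0.011, -0.027, 0.063]
[10, 16.8, 7.2, -4.3, 0.011, -0.028, 0.062]
[10, 17.0, 6.1, -4.7, 0.012, -0.027, 0.063]
[10, 17.2, 4.9, -5.4, 0.011, -0.028, 0.063]
[10, 17.3, 3.8, -5.8, 0.011, -0.028, 0.063]
[10, 17.4, 2.6, -6.4, 0.011, -0.027, 0.063]
```

jog_arm --pt "10 0 0 -30 0 0 0" --pt "10 0 0 -30 0 0 0" --pt "10 0 0 -30 0 0 0" --pt "10 0 0 -30 0 0 0"

```text
time_s: 4.15
position: [0.4961, -0.0522, 0.1464]
tool_rot: [[-0.607, 0.795, -0.001], [0.795, 0.607, 0.0], [0.001, -0.001, -1.0]]
force: [-0.4, 0.0, -1.5]
opening: 0.022
```

jog_arm --pt "10 12.5 13.9 -0.5 0.011 -0.028 0.063" --pt "10 13.3 13.1 -1.1 0.011 -0.027 0.063" --pt "10 14 12.2 -1.5 0.011 -0.028 0.063" --pt "10 14.8 11.3 -2.1 0.011 -0.027 0.063" --pt "10 15.3 10.4 -2.6 0.011 -0.028 0.063" --pt "10 15.9 9.3 -3.2 0.011 -0.028 0.063"

```text
time_s: 4.9
position: [0.5173, 0.0586, 0.1486]
tool_rot: [[-0.267, 0.964, 0.014], [0.948, 0.265, -0.177], [-0.174, -0.034, -0.984]]
force: [0.1, 0.8, -2.3]
opening: 0.0219
```

jog_arm --pt "10 16.3 8.2 -3.7 0.011 -0.027 0.063" --pt "10 16.8 7.2 -4.3 0.011 -0.028 0.063" --pt "10 17 6.1 -4.7 0.012 -0.027 0.063" --pt "10 17.2 4.9 -5.4 0.011 -0.028 0.063" --pt "10 17.3 3.8 -5.8 0.011 -0.028 0.063" --pt "10 17.4 2.6 -6.4 0.011 -0.027 0.063" --pt "10 0 0 0 0 0 0"

```text
time_s: 5.78
position: [0.5382, 0.1708, 0.1513]
tool_rot: [[0.1, 0.994, -0.038], [0.935, -0.107, -0.337], [-0.339, -0.002, -0.941]]
force: [-0.5, -0.6, -1.3]
opening: 0.0218
```

```bash
cat > look.py <<'E'
from ov import *; from mv import *
from cell import snapshot
import sys
def look(tag,xc=None,h=.0265,hold=True,box=(170,160,150,90),sb=(215,165,130,110)):
    s=st();k=4
    L=raillines(RP[0],RP[1],RYAW,.0216)
    if hold:
        R=np.array(s['tool_rot']);p=np.array(s['position'])
        def B(lx,ly,z0,z1):
            return np.array([p+R@[sx*lx/2,sy*ly/2,h-z] for z in(z0,z1) for sx in(-1,1) for sy in(-1,1)])
        for b in(B(.044,.036,0,.008),B(.03,.022,.052,.056)):
            r=b[[0,1,3,2]];L+=[(r[i],r[(i+1)%4]) for i in range(4)]
    L2=[]
    for n,bx in(('top',box),('scene',sb)):
        im=snapshot(n)[:,:,::-1].copy()
        cv2.imwrite(f'pics/{tag}_{n}_raw.png',im)
        x0,y0,w,hh=bx
        c0=draw(im,n,x0,y0,w,hh,3,[],'pics/_.png');c1=draw(im,n,x0,y0,w,hh,3,L,'pics/_.png')
        cv2.imwrite(f'pics/{tag}_{n}.png',np.hstack([c0,c1])[:, :800] if 2*w*3<=800 else cv2.resize(np.hstack([c0,c1]),(800,int(hh*3*800/(6*w)))))
    a=cv2.imread(f'pics/{tag}_top.png');b=cv2.imread(f'pics/{tag}_scene.png')
    W=max(a.shape[1],b.shape[1]);pad=lambda i:cv2.copyMakeBorder(i,0,0,0,W-i.shape[1],cv2.BORDER_CONSTANT)
    cv2.imwrite(f'pics/{tag}.png',np.vstack([pad(a),pad(b)])[:600])
    return s
E
python3 - <<'E'
from look import *
look('a1')
E
```

```text
t 5.775 pos [0.5382 0.1708 0.1513] rail mm [-19.1   1.1  71.1] F [-0.5 -0.6 -1.3] Frail [-0.2  0.4 -1.4] open 21.8
joints [-0.38  0.66 -0.2   1.62  0.43  1.13 -0.9 ]
```

View pics/a1.png

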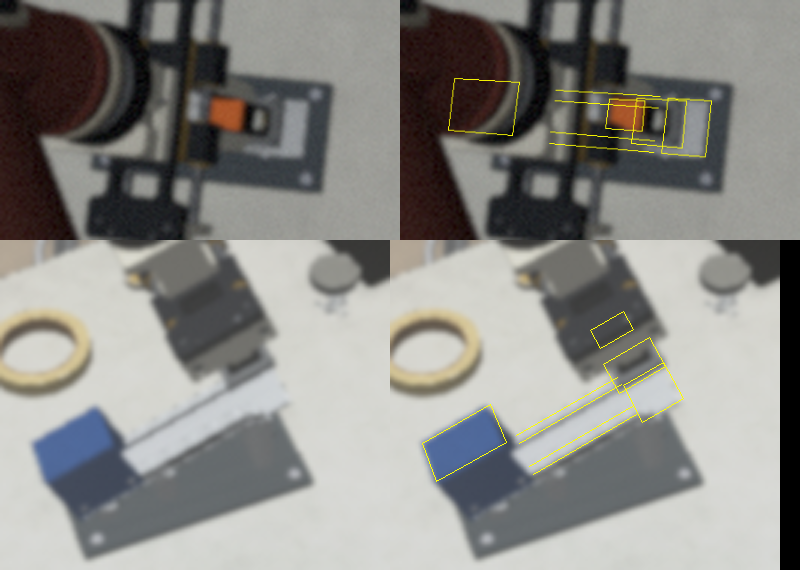

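Run:
```python
from mv import *
s=st()
plan(RP+RR@np.array([-.030,0,.0265+.006]),railtool(),10,6)
```

```text
t 5.875 pos [0.5383 0.1671 0.1519] rail mm [-22.7   0.6  70.3] F [ 0.7  0.8 -1.2] Frail [ 1.3 -0.6 -0.9] open 21.8
joints [-0.38  0.66 -0.19  1.63  0.43  1.13 -0.9 ]
[10, -1.2, 0.1, 6.3, -0.0, 0.0, -0.0]
[10, -1.2, 0.1, 6.3, -0.0, 0.0, -0.0]
[10, -1.2, 0.1, 6.3, -0.001, 0.0, -0.0]
[10, -1.3, 0.1, 6.3, 0.0, 0.0, -0.001]
[10, -1.2, 0.1, 6.3, -0.0, 0.0, 0.0]
[10, -1.2, 0.1, 6.3, -0.0, 0.0, 0.0]
```

jog_arm --pt "10 -1.2 0.1 6.3 0 0 0" --pt "10 -1.2 0.1 6.3 0 0 0" --pt "10 -1.2 0.1 6.3 0 0 0" --pt "10 -1.2 0.1 6.3 0 0 0" --pt "10 -1.2 0.1 6.3 0 0 0" --pt "10 -1.2 0.1 6.3 0 0 0" --pt "10 0 0 0 0 0 0" --pt "10 0 0 0 0 0 0"

```text
time_s: 6.88
position: [0.5373, 0.1488, 0.1192]
tool_rot: [[0.105, 0.994, -0.038], [0.934, -0.111, -0.339], [-0.341, 0.0, -0.94]]
force: [-0.0, -0.8, -0.4]
opening: 0.022
```

Run:
```python
from look import *
look('a2')
```

```text
t 6.875 pos [0.5373 0.1488 0.1192] rail mm [-28.7  -0.4  33.4] F [-0.  -0.8 -0.4] Frail [-0.6 -0.1 -0.7] open 22.0
joints [-0.36  0.68 -0.18  1.68  0.46  1.05 -0.91]
```

View pics/a2.png

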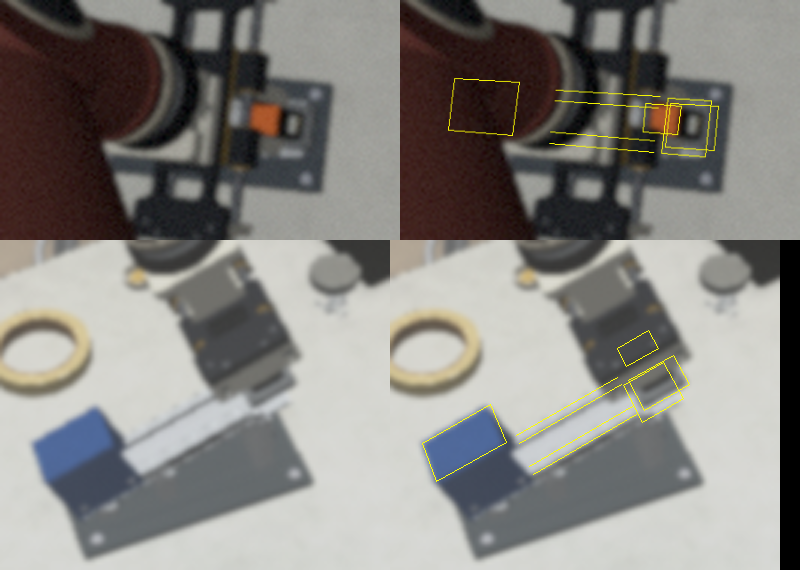

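Run:
```python
from mv import *
for n in('top','scene'):
    im=cv2.imread(f'pics/{n}0.png').astype(np.float32).mean(2)
    for X,z in((-35,0),(-30,0),(-25,0),(-20,0),(10,13.6),(20,13.6),(30,13.6),(40,13.6),(50,13.6),(60,13.6)):
        ys=np.arange(-40,40.1,.5)
        P=RP+(RR@np.stack([X+0*ys,ys,z+0*ys])).T*.001
        uv=proj(n,P).astype(np.float32)
        v=cv2.remap(im,uv[:,0:1],uv[:,1:2],cv2.INTER_CUBIC).ravel();v=cv2.GaussianBlur(v[:,None],(1,7),1.5).ravel()
        g=np.gradient(v);a=ys[:80][np.argmax(g[:80])];b=ys[81:][np.argmin(g[81:])]
        print(n,X,a,b,(a+b)/2)
    # along axis end
    for Y in(-12,0,12):
        xs=np.arange(-60,-20,.5);P=RP+(RR@np.stack([xs,Y+0*xs,0*xs])).T*.001
        uv=proj(n,P).astype(np.float32);v=cv2.remap(im,uv[:,0:1],uv[:,1:2],cv2.INTER_CUBIC).ravel();v=cv2.GaussianBlur(v[:,None],(1,7),1.5).ravel();print(n,'end',Y,xs[np.argmax(np.gradient(v))])
```

```text
top -35 -22.0 24.5 1.25
top -30 -23.0 24.0 0.5
top -25 -22.0 24.5 1.25
top -20 -23.0 24.5 0.75
top 10 -22.0 24.0 1.0
top 20 -23.0 25.0 1.0
top 30 -22.5 24.0 0.75
top 40 -22.5 24.5 1.0
top 50 -23.5 25.0 0.75
top 60 -23.0 24.0 0.5
top end -12 -38.5
top end 0 -38.0
top end 12 -38.5
scene -35 -25.0 21.5 -1.75
scene -30 -13.0 21.5 4.25
scene -25 -33.5 21.5 -6.0
scene -20 -34.5 24.5 -5.0
scene 10 -8.0 24.0 8.0
scene 20 -8.0 24.0 8.0
scene 30 -8.0 24.5 8.25
scene 40 -7.5 24.0 8.25
scene 50 -8.0 24.5 8.25
scene 60 -8.0 24.0 8.0
scene end -12 -31.5
scene end 0 -34.5
scene end 12 -36.5
```

```bash
python3 - <<'E'
import re
s=open('mv.py').read()
s=s.replace("RR=railR(RYAW)","RR=railR(RYAW)\nRP=RP+.0015*np.array([np.cos(RYAW),np.sin(RYAW),0])+.0009*RR[:,1]")
open('mv.py','w').write(s)
E
python3 - <<'E'
from mv import *
print(RP)
s=st()
plan(RP+RR@np.array([-.030,0,.0265+.006]),railtool(),10,1)
E
```

```text
[0.53787004 0.1658897  0.078     ]
t 6.975 pos [0.5373 0.1489 0.1193] rail mm [-30.   -1.3  33. ] F [ 0.4  0.4 -0.4] Frail [ 0.6 -0.3 -0.2] open 21.8
joints [-0.36  0.68 -0.18  1.68  0.46  1.05 -0.91]
[10, 0.0, -1.3, 0.5, -0.0, -0.002, -0.002]
```

jog_arm --pt "10 0 -1.3 1.5 0 0 0" --pt "10 0 0 1.5 0 0 0" --pt "10 0 0 1 0 0 0" --pt "10 0 0 0 0 0 0" --pt "10 0 0 0 0 0 0"

```text
time_s: 7.6
position: [0.5358, 0.1473, 0.1154]
tool_rot: [[0.105, 0.994, -0.038], [0.934, -0.112, -0.339], [-0.341, 0.0, -0.94]]
force: [-0.1, 0.9, -1.1]
opening: 0.0218
```

jog_arm --pt "10 0 0 1 0 0 0" --pt "10 0 0 0 0 0 0"

```text
time_s: 7.85
position: [0.5356, 0.1469, 0.1144]
tool_rot: [[0.105, 0.994, -0.038], [0.934, -0.112, -0.339], [-0.341, -0.0, -0.94]]
force: [0.6, 0.3, -1.9]
opening: 0.0218
```

jog_arm --pt "10 0 0 1 0 0 0" --pt "10 0 0 0 0 0 0"

```text
time_s: 8.1
position: [0.5358, 0.1468, 0.1137]
tool_rot: [[0.105, 0.994, -0.038], [0.934, -0.112, -0.339], [-0.341, 0.0, -0.94]]
force: [0.3, 0.6, -0.5]
opening: 0.0219
```

```bash
python3 -c "
from mv import *
st()"
```

```text
t 8.1 pos [0.5358 0.1468 0.1137] rail mm [-30.3   0.   27. ] F [ 0.3  0.6 -0.5] Frail [ 0.7 -0.2 -0.2] open 21.9
joints [-0.36  0.69 -0.18  1.69  0.46  1.03 -0.92]
```

jog_arm --pt "10 0 0 0.8 0 0 0" --pt "10 0 0 0 0 0 0"

```text
time_s: 8.35
position: [0.5358, 0.1468, 0.1137]
tool_rot: [[0.105, 0.994, -0.037], [0.934, -0.111, -0.339], [-0.341, 0.001, -0.94]]
force: [-1.9, 0.5, 5.2]
opening: 0.022
```

jog_arm --pt "10 0 0 0.7 0 0 0" --pt "10 0 0 0 0 0 0"

```text
time_s: 8.6
position: [0.5358, 0.1468, 0.1136]
tool_rot: [[0.105, 0.994, -0.037], [0.934, -0.111, -0.338], [-0.34, 0.001, -0.94]]
force: [-1.7, 1.4, 7.9]
opening: 0.0218
```

jog_arm --pt "10 0 0 -1 0 0 0" --pt "10 2 0 0 0 0 0" --pt "10 3 0 0 0 0 0" --pt "10 3 0 0 0 0 0" --pt "10 2 0 0 0 0 0"

```text
time_s: 9.22
position: [0.5375, 0.1559, 0.1103]
tool_rot: [[0.105, 0.994, -0.036], [0.934, -0.111, -0.339], [-0.341, 0.002, -0.94]]
force: [0.2, 1.1, 5.4]
opening: 0.022
```

```bash
python3 -c "
from mv import *
st()"
```

```text
t 9.225 pos [0.5375 0.1559 0.1103] rail mm [-20.4  -0.7  27. ] F [0.2 1.1 5.4] Frail [-0.8 -0.1  5.5] open 22.0
joints [-0.37  0.7  -0.18  1.68  0.46  1.04 -0.93]
```

jog_arm --pt "10 2 0 -0.5 0 0 0" --pt "10 2 0 0 0 0 0" --pt "10 2 0 0 0 0 0" --pt "10 2 0 0 0 0 0"

```text
time_s: 9.72
position: [0.5378, 0.1636, 0.1076]
tool_rot: [[0.105, 0.994, -0.038], [0.934, -0.112, -0.339], [-0.341, 0.001, -0.94]]
force: [-0.0, 0.6, 5.1]
opening: 0.022
```

```bash
python3 -c "
from mv import *
st()"
```

```text
t 9.725 pos [0.5378 0.1636 0.1076] rail mm [-12.3  -0.1  27. ] F [-0.   0.6  5.1] Frail [-1.2  0.1  5. ] open 22.0
joints [-0.38  0.71 -0.18  1.67  0.46  1.04 -0.94]
```

jog_arm --pt "10 3 0 -0.5 0 0 0" --pt "10 3 0 0 0 0 0" --pt "10 3 0 0 0 0 0" --pt "10 3 0 0 0 0 0"

```text
time_s: 10.22
position: [0.5386, 0.175, 0.1034]
tool_rot: [[0.105, 0.994, -0.039], [0.934, -0.112, -0.339], [-0.341, -0.0, -0.94]]
force: [0.1, -0.2, 1.9]
opening: 0.0219
```

jog_arm --pt "10 3 0 0 0 0 0" --pt "10 3 0 0 0 0 0" --pt "10 3 0 0 0 0 0" --pt "10 3 0 0 0 0 0"

```text
time_s: 10.72
position: [0.5399, 0.1862, 0.0993]
tool_rot: [[0.105, 0.994, -0.038], [0.934, -0.112, -0.339], [-0.341, -0.0, -0.94]]
force: [0.4, 0.1, 0.4]
opening: 0.0219
```

jog_arm --pt "10 3 0 0 0 0 0" --pt "10 3 0 0 0 0 0" --pt "10 3 0 0 0 0 0" --pt "10 3 0 0 0 0 0"

```text
time_s: 11.22
position: [0.5412, 0.1974, 0.0953]
tool_rot: [[0.105, 0.994, -0.038], [0.934, -0.112, -0.339], [-0.341, -0.0, -0.94]]
force: [0.7, 0.4, -0.6]
opening: 0.0221
```

```bash
python3 -c "
from mv import *
st()"
```

```text
t 11.225 pos [0.5412 0.1974 0.0953] rail mm [23.9  0.1 27.1] F [ 0.7  0.4 -0.6] Frail [ 0.6 -0.6 -0.4] open 22.1
joints [-0.43  0.75 -0.18  1.62  0.45  1.06 -0.97]
```

jog_arm --pt "10 3 0 0 0 0 0" --pt "10 4 0 0 0 0 0" --pt "10 4 0 0 0 0 0" --pt "10 4 0 0 0 0 0" --pt "10 4 0 0 0 0 0" --pt "10 3 0 0 0 0 0" --pt "10 2 0 0 0 0 0"

```text
time_s: 12.1
position: [0.5439, 0.2199, 0.0873]
tool_rot: [[0.105, 0.994, -0.038], [0.934, -0.112, -0.339], [-0.341, -0.0, -0.94]]
force: [-1.0, 0.2, -1.1]
opening: 0.0217
```

jog_arm --pt "30 0 0 0 0 0 0" --pt "50 0 0 0 0 0 0" --pt "60 0 0 0 0 0 0" --pt "60 0 0 -5 0 0 0" --pt "60 0 0 -20 0 0 0" --pt "60 0 0 -35 0 0 0" --pt "60 0 0 -35 0 0 0"

```text
time_s: 12.98
position: [0.5474, 0.2521, 0.1779]
tool_rot: [[0.105, 0.994, -0.038], [0.934, -0.112, -0.339], [-0.341, -0.0, -0.94]]
force: [0.6, 0.9, -1.1]
opening: 0.0599
```

Run:
```python
from mv import *
s=st()
# above sensor 2
P=np.array([.4590,-.1859,.125])
plan(P,down(np.deg2rad(178.5)),60,16)
```

```text
t 12.975 pos [0.5474 0.2521 0.1779] rail mm [ 47.4   0.  123.5] F [ 0.6  0.9 -1.1] Frail [ 1.3 -0.5 -0.8] open 59.9
joints [-0.49  0.7  -0.21  1.44  0.4   1.29 -0.95]
[60, -25.0, -2.4, 12.6, -0.018, 0.017, -0.102]
[60, -24.9, -5.2, 12.1, -0.018, 0.016, -0.103]
[60, -24.3, -8.0, 11.6, -0.018, 0.017, -0.102]
[60, -23.6, -10.6, 11.0, -0.018, 0.016, -0.103]
[60, -22.6, -13.2, 10.4, -0.018, 0.017, -0.102]
[60, -21.3, -15.5, 9.8, -0.018, 0.016, -0.102]
[60, -19.7, -17.9, 9.2, -0.018, 0.017, -0.103]
[60, -17.9, -19.9, 8.5, -0.018, 0.016, -0.102]
[60, -15.9, -21.9, 7.9, -0.018, 0.017, -0.102]
[60, -13.7, -23.4, 7.2, -0.018, 0.016, -0.103]
[60, -11.3, -24.9, 6.5, -0.018, 0.017, -0.102]
[60, -8.9, -26.0, 6.0, -0.018, 0.016, -0.103]
[60, -6.2, -26.9, 5.3, -0.018, 0.017, -0.102]
[60, -3.5, -27.5, 4.8, -0.018, 0.016, -0.102]
[60, -0.7, -27.8, 4.2, -0.018, 0.017, -0.103]
[60, 2.0, -27.8, 3.8, -0.018, 0.016, -0.102]
```

jog_arm --pt "60 -25 -2.4 11 -0.018 0.017 -0.102" --pt "60 -24.9 -5.2 10.5 -0.018 0.016 -0.103" --pt "60 -24.3 -8 10 -0.018 0.017 -0.102" --pt "60 -23.6 -10.6 10 -0.018 0.016 -0.103" --pt "60 -22.6 -13.2 10 -0.018 0.017 -0.102" --pt "60 -21.3 -15.5 9.8 -0.018 0.016 -0.102" --pt "60 -19.7 -17.9 9.2 -0.018 0.017 -0.103" --pt "60 -17.9 -19.9 8.5 -0.018 0.016 -0.102"

```text
time_s: 13.98
position: [0.5034, 0.0339, 0.1566]
tool_rot: [[-0.659, 0.75, 0.058], [0.732, 0.657, -0.18], [-0.173, -0.076, -0.982]]
force: [1.0, 0.2, 0.0]
opening: 0.0604
```

jog_arm --pt "60 -15.9 -21.9 7.9 -0.018 0.017 -0.102" --pt "60 -13.7 -23.4 7.2 -0.018 0.016 -0.103" --pt "60 -11.3 -24.9 6.5 -0.018 0.017 -0.102" --pt "60 -8.9 -26 6 -0.018 0.016 -0.103" --pt "60 -6.2 -26.9 5.3 -0.018 0.017 -0.102" --pt "60 -3.5 -27.5 4.8 -0.018 0.016 -0.102" --pt "60 -0.7 -27.8 4.2 -0.018 0.017 -0.103" --pt "60 2 -27.8 3.8 -0.018 0.016 -0.102"

```text
time_s: 14.98
position: [0.4592, -0.1855, 0.13]
tool_rot: [[-1.0, 0.023, 0.001], [0.023, 1.0, -0.0], [-0.001, -0.0, -1.0]]
force: [0.6, 0.3, 0.0]
opening: 0.0603
```

jog_arm --pt "60 0 0 0 0 0 0" --pt "60 0 0 0 0 0 0"

```text
time_s: 15.22
position: [0.4595, -0.1834, 0.13]
tool_rot: [[-1.0, 0.026, 0.001], [0.026, 1.0, 0.0], [-0.001, 0.0, -1.0]]
force: [0.2, 0.3, 0.5]
opening: 0.0598
```

Run:
```python
from look import *
look('a3',hold=False)
plan(np.array([.4590,-.1859,.0265]),down(np.deg2rad(178.5)),60,5)
```

```text
t 15.225 pos [ 0.4595 -0.1834  0.13  ] rail mm [-352.1   39.5  -72.8] F [0.2 0.3 0.5] Frail [ 0.1 -0.2  0.6] open 59.8
joints [ 0.84  0.6  -0.76  1.96  0.57  0.81  1.3 ]
[60, 0.2, -0.6, 20.7, 0.0, 0.0, 0.0]
[60, 0.1, -0.7, 20.8, 0.0, 0.001, 0.001]
[60, 0.1, -0.6, 20.7, 0.0, -0.0, 0.0]
[60, 0.2, -0.7, 20.7, 0.0, 0.0, 0.001]
[60, 0.1, -0.6, 20.7, 0.0, 0.0, 0.0]
```

View pics/a3.png

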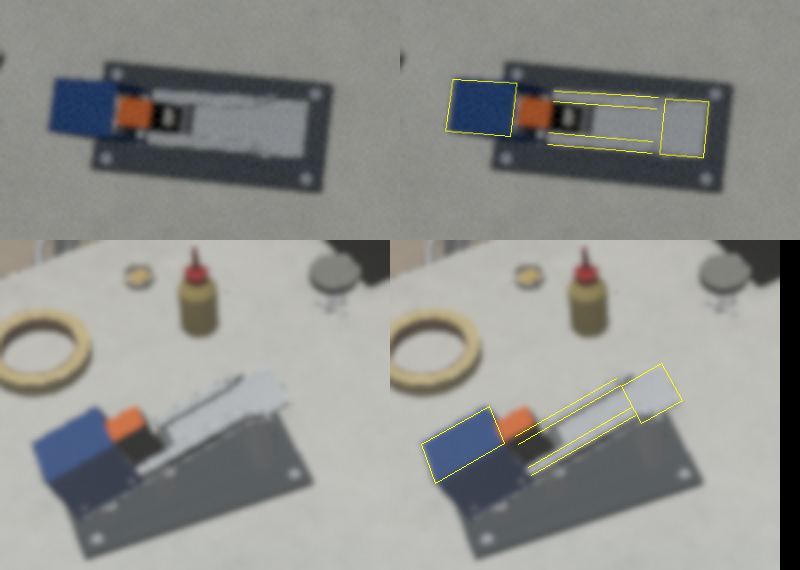

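The top view shows part A upright and nose-down, with its orange top at (135,112), just uphill of the hood. The rest of the channel is free. Next I grasp B.

jog_arm --pt "60 0.4 -1 20.7 0 0 0" --pt "60 0.3 -1 20.8 0 0 0" --pt "60 0 -0.5 20.7 0 0 0" --pt "60 0 -0.2 20.7 0 0 0" --pt "60 0 0 20.6 0 0 0" --pt "40 0 0 0 0 0 0" --pt "40 0 0 0 0 0 0"

```text
time_s: 16.2
position: [0.4593, -0.1862, 0.0269]
tool_rot: [[-1.0, 0.025, 0.002], [0.025, 1.0, -0.0], [-0.002, -0.0, -1.0]]
force: [0.2, 0.1, 0.0]
opening: 0.0445
```

Run:
```python
from mv import *
s=st()
import cv2
from cell import snapshot
im=snapshot('scene')[:,:,::-1];cv2.imwrite('pics/g2.png',cv2.resize(im[150:270,340:480],None,fx=4,fy=4))
```

```text
t 16.2 pos [ 0.4593 -0.1862  0.0269] rail mm [-319.5   39.5 -170.6] F [0.2 0.1 0. ] Frail [ 0.1 -0.1  0.1] open 44.5
joints [ 0.73  0.75 -0.59  2.04  0.76  0.58  1.15]
```

View pics/g2.png

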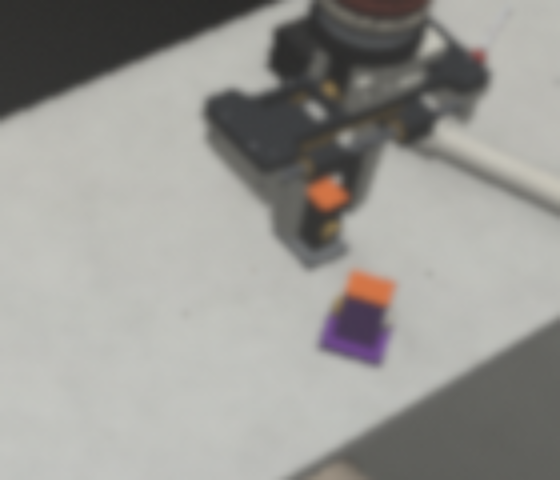

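The fingers are astride the grey-footed body at (322,220), nose toward the camera, and clear of the purple one. I'll close and lift.

jog_arm --pt "10 0 0 0 0 0 0" --pt "10 0 0 0 0 0 0" --pt "10 0 0 0 0 0 0" --pt "10 0 0 0 0 0 0" --pt "10 0 0 0 0 0 0"

```text
time_s: 16.88
position: [0.4587, -0.187, 0.0265]
tool_rot: [[-1.0, 0.026, 0.001], [0.026, 1.0, -0.0], [-0.001, -0.0, -1.0]]
force: [-1.0, 1.1, 6.3]
opening: 0.0222
```

Run:
```python
from mv import *
s=st();h=s['position'][2]
P=RP+RR@np.array([-.030,0,.030+h])
a=plan(s['position']+[0,0,.13],s['tool_rot'],10,4)
print('--');b=plan(P,railtool(),10,16,start=a)
```

```text
t 16.875 pos [ 0.4587 -0.187   0.0265] rail mm [-320.1   40.  -171.3] F [-1.   1.1  6.3] Frail [-1.3  1.1  6.3] open 22.2
joints [ 0.73  0.75 -0.59  2.04  0.76  0.58  1.15]
[10, -0.0, -0.0, -32.5, 0.0, 0.0, 0.0]
[10, -0.1, -0.0, -32.5, 0.0, 0.0, 0.0]
[10, 0.0, -0.0, -32.5, 0.0, 0.0, 0.0]
[10, -0.0, -0.0, -32.5, 0.0, 0.0, 0.0]
--
[10, -4.3, 21.6, 0.9, 0.018, -0.017, 0.102]
[10, -2.1, 22.0, 0.7, 0.018, -0.016, 0.102]
[10, 0.2, 22.1, 0.2, 0.018, -0.017, 0.103]
[10, 2.4, 21.9, -0.2, 0.018, -0.016, 0.102]
[10, 4.7, 21.6, -0.7, 0.018, -0.017, 0.102]
[10, 6.8, 20.9, -1.1, 0.019, -0.016, 0.102]
[10, 8.9, 20.2, -1.6, 0.018, -0.017, 0.103]
[10, 10.8, 19.0, -2.2, 0.018, -0.016, 0.102]
[10, 12.8, 17.9, -2.7, 0.018, -0.017, 0.102]
[10, 14.4, 16.4, -3.2, 0.018, -0.016, 0.102]
[10, 15.9, 14.8, -3.7, 0.018, -0.017, 0.103]
[10, 17.3, 12.9, -4.3, 0.018, -0.016, 0.102]
[10, 18.5, 11.1, -4.8, 0.018, -0.017, 0.102]
[10, 19.4, 9.1, -5.3, 0.018, -0.016, 0.102]
[10, 20.2, 6.9, -5.7, 0.018, -0.017, 0.102]
[10, 20.6, 4.8, -6.2, 0.018, -0.016, 0.103]
```

jog_arm --pt "10 0 0 -32.5 0 0 0" --pt "10 0 0 -32.5 0 0 0" --pt "10 0 0 -32.5 0 0 0" --pt "10 0 0 -32.5 0 0 0"

```text
time_s: 17.38
position: [0.4577, -0.1869, 0.1564]
tool_rot: [[-1.0, 0.026, -0.001], [0.026, 1.0, 0.001], [0.001, 0.001, -1.0]]
force: [0.5, -0.7, -1.4]
opening: 0.0214
```

jog_arm --pt "10 -4.3 21.6 0.5 0.018 -0.017 0.102" --pt "10 -2.1 22 0 0.018 -0.016 0.102" --pt "10 0.2 22.1 0 0.018 -0.017 0.103" --pt "10 2.4 21.9 -0.4 0.018 -0.016 0.102" --pt "10 4.7 21.6 -0.9 0.018 -0.017 0.102" --pt "10 6.8 20.9 -1.3 0.019 -0.016 0.102" --pt "10 8.9 20.2 -1.8 0.018 -0.017 0.103" --pt "10 10.8 19 -2.4 0.018 -0.016 0.102"

```text
time_s: 18.38
position: [0.4968, -0.0142, 0.1502]
tool_rot: [[-0.655, 0.753, 0.055], [0.735, 0.653, -0.181], [-0.173, -0.078, -0.982]]
force: [-0.2, -0.2, -1.3]
opening: 0.0218
```

jog_arm --pt "10 12.8 17.9 -2.7 0.018 -0.017 0.102" --pt "10 14.4 16.4 -3.2 0.018 -0.016 0.102" --pt "10 15.9 14.8 -3.7 0.018 -0.017 0.103" --pt "10 17.3 12.9 -4.3 0.018 -0.016 0.102" --pt "10 18.5 11.1 -4.8 0.018 -0.017 0.102" --pt "10 19.4 9.1 -5.3 0.018 -0.016 0.102" --pt "10 20.2 6.9 -5.7 0.018 -0.017 0.102" --pt "10 20.6 4.8 -6.2 0.018 -0.016 0.103"

```text
time_s: 19.38
position: [0.536, 0.1579, 0.1424]
tool_rot: [[0.105, 0.994, -0.04], [0.934, -0.113, -0.34], [-0.342, -0.001, -0.94]]
force: [-0.0, 1.1, -1.5]
opening: 0.0221
```

jog_arm --pt "10 0 0 0 0 0 0" --pt "10 0 0 0 0 0 0" --pt "10 0 0 0 0 0 0"

```text
time_s: 19.75
position: [0.5363, 0.1554, 0.1434]
tool_rot: [[0.104, 0.994, -0.039], [0.934, -0.111, -0.34], [-0.343, -0.001, -0.939]]
force: [-0.4, 0.1, -1.5]
opening: 0.0221
```

Run:
```python
from look import *
s=look('a4')
plan(RP+RR@np.array([-.030,0,.0265+.004]),railtool(),10,6)
```

```text
t 19.75 pos [0.5363 0.1554 0.1434] rail mm [-32.4   0.4  57.8] F [-0.4  0.1 -1.5] Frail [ 0.6  0.4 -1.4] open 22.1
joints [-0.37  0.66 -0.19  1.66  0.44  1.1  -0.9 ]
[10, 0.3, 0.1, 4.6, -0.0, -0.0, -0.0]
[10, 0.3, 0.0, 4.6, -0.0, -0.0, -0.0]
[10, 0.4, 0.1, 4.6, -0.0, -0.0, -0.001]
[10, 0.3, 0.0, 4.6, -0.001, -0.0, 0.0]
[10, 0.3, 0.1, 4.7, 0.0, -0.0, 0.0]
[10, 0.3, 0.0, 4.6, 0.0, -0.0, -0.0]
```

View pics/a4.png

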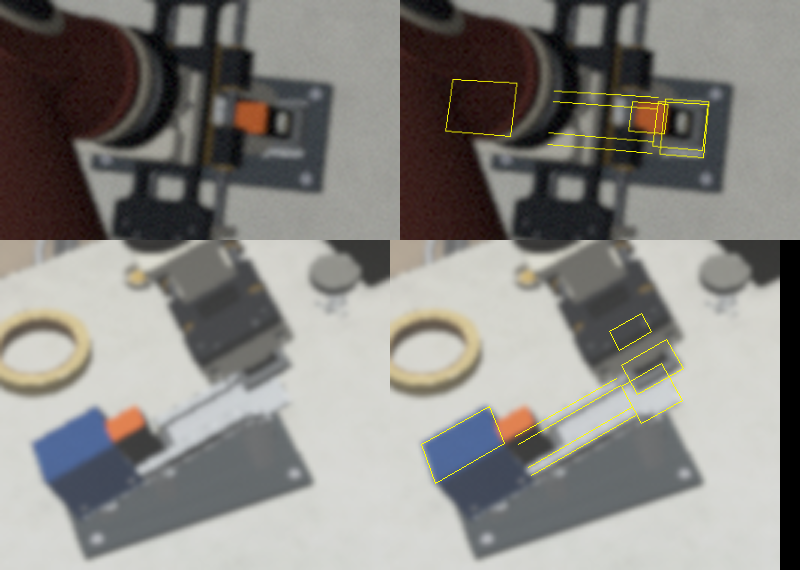

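B is held over the apron with its orange top at (252,117). It matches the overlay, and A rests at (135,112). I'll lower it now.

jog_arm --pt "10 0.4 0 5 0 0 0" --pt "10 0.4 0 6 0 0 0" --pt "10 0.4 0 6 0 0 0" --pt "10 0.3 0 5 0 0 0" --pt "10 0.3 0 4 0 0 0" --pt "10 0.2 0 2 0 0 0" --pt "10 0 0 1 0 0 0" --pt "10 0 0 0 0 0 0"

```text
time_s: 20.85
position: [0.5357, 0.1493, 0.1155]
tool_rot: [[0.103, 0.994, -0.038], [0.934, -0.11, -0.339], [-0.341, -0.0, -0.94]]
force: [-0.8, -0.3, -1.6]
opening: 0.0217
```

```bash
python3 -c "
from mv import *
st()"
```

```text
t 20.85 pos [0.5357 0.1493 0.1155] rail mm [-28.5   0.3  29.5] F [-0.8 -0.3 -1.6] Frail [ 0.1  0.8 -1.7] open 21.7
joints [-0.37  0.69 -0.18  1.69  0.46  1.04 -0.92]
```

jog_arm --pt "10 -1 0 1.2 0 0 0" --pt "10 0 0 0.8 0 0 0" --pt "10 0 0 0 0 0 0"

```text
time_s: 21.22
position: [0.5355, 0.1476, 0.1138]
tool_rot: [[0.103, 0.994, -0.038], [0.934, -0.11, -0.339], [-0.341, -0.0, -0.94]]
force: [0.3, 0.6, -2.5]
opening: 0.0216
```

jog_arm --pt "10 0 0 0.8 0 0 0" --pt "10 0 0 0 0 0 0"

```text
time_s: 21.48
position: [0.5356, 0.1476, 0.1135]
tool_rot: [[0.103, 0.994, -0.037], [0.934, -0.11, -0.339], [-0.341, 0.0, -0.94]]
force: [-1.0, 0.5, 1.2]
opening: 0.0218
```

```bash
python3 -c "
from mv import *
st()"
```

```text
t 21.475 pos [0.5356 0.1476 0.1135] rail mm [-29.5   0.3  27. ] F [-1.   0.5  1.2] Frail [-0.1  1.   1.3] open 21.8
joints [-0.37  0.69 -0.18  1.69  0.46  1.03 -0.92]
```

jog_arm --pt "10 2 0.2 -0.2 0 0 0" --pt "10 3 0 0 0 0 0" --pt "10 3 0 0 0 0 0" --pt "10 2 0 0 0 0 0"

```text
time_s: 21.98
position: [0.5368, 0.1571, 0.11]
tool_rot: [[0.103, 0.994, -0.037], [0.934, -0.11, -0.339], [-0.341, 0.0, -0.94]]
force: [0.2, -1.1, 1.3]
opening: 0.0217
```

jog_arm --pt "10 2 0 0 0 0 0" --pt "10 2 0 0 0 0 0" --pt "10 2 0 0 0 0 0" --pt "10 2 0 0 0 0 0"

```text
time_s: 22.48
position: [0.5377, 0.1644, 0.1073]
tool_rot: [[0.103, 0.994, -0.037], [0.934, -0.11, -0.339], [-0.341, 0.0, -0.94]]
force: [-0.0, 0.5, 4.0]
opening: 0.0219
```

```bash
python3 -c "
from mv import *
st()"
```

```text
t 22.475 pos [0.5377 0.1644 0.1073] rail mm [-11.5   0.1  27. ] F [-0.   0.5  4. ] Frail [-0.9  0.1  3.9] open 21.9
joints [-0.39  0.71 -0.18  1.67  0.46  1.04 -0.94]
```

jog_arm --pt "10 3 0 -0.4 0 0 0" --pt "10 3 0 0 0 0 0" --pt "10 4 0 0 0 0 0" --pt "10 4 0 0 0 0 0" --pt "10 4 0 0 0 0 0" --pt "10 4 0 0 0 0 0" --pt "10 4 0 0 0 0 0" --pt "10 3 0 0 0 0 0"

```text
time_s: 23.48
position: [0.5405, 0.1917, 0.0974]
tool_rot: [[0.103, 0.994, -0.038], [0.934, -0.11, -0.339], [-0.341, -0.0, -0.94]]
force: [0.2, 0.1, -0.5]
opening: 0.0218
```

Run:
```python
from look import *
s=look('a5')
```

```text
t 23.475 pos [0.5405 0.1917 0.0974] rail mm [17.8  0.2 27.1] F [ 0.2  0.1 -0.5] Frail [ 0.2 -0.2 -0.4] open 21.8
joints [-0.43  0.74 -0.18  1.63  0.45  1.05 -0.96]
```

View pics/a5.png

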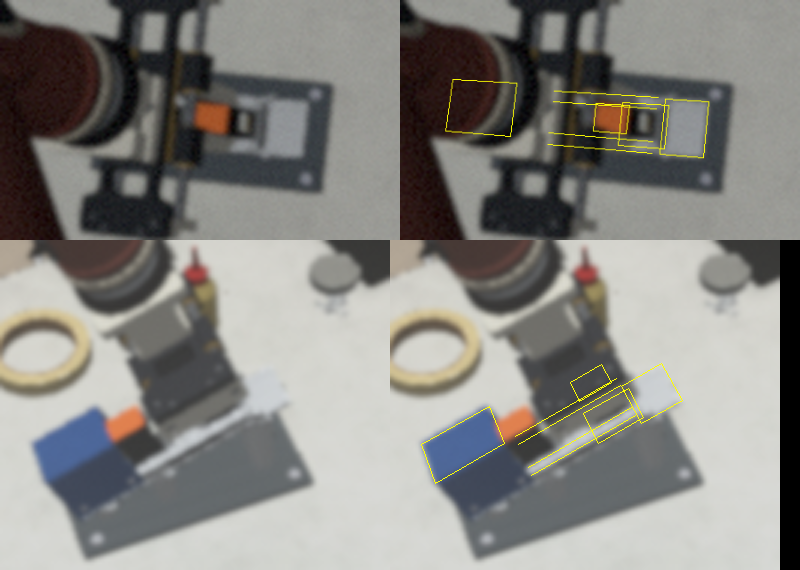

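B's flange is in the channel and A is still at (125,425) in the scene view, ahead of it. I'm pushing on slowly and watching the axial force.

jog_arm --pt "10 3 0 0 0 0 0" --pt "10 3 0 0 0 0 0" --pt "10 2 0 0 0 0 0" --pt "10 2 0 0 0 0 0" --pt "10 2 0 0 0 0 0"

```text
time_s: 24.2
position: [0.5418, 0.2028, 0.0935]
tool_rot: [[0.103, 0.994, -0.038], [0.934, -0.11, -0.339], [-0.341, -0.0, -0.94]]
force: [0.5, -0.9, -1.6]
opening: 0.0219
```

jog_arm --pt "10 2 0 0 0 0 0" --pt "10 2 0 0 0 0 0" --pt "10 2 0 0 0 0 0" --pt "10 2 0 0 0 0 0"

```text
time_s: 24.7
position: [0.5426, 0.2103, 0.0908]
tool_rot: [[0.103, 0.994, -0.038], [0.934, -0.11, -0.339], [-0.341, -0.0, -0.94]]
force: [-0.5, -1.3, -0.8]
opening: 0.0216
```

```bash
python3 -c "
from mv import *
st()"
```

```text
t 24.7 pos [0.5426 0.2103 0.0908] rail mm [37.6  0.1 27.3] F [-0.5 -1.3 -0.8] Frail [-0.9  0.3 -1.2] open 21.6
joints [-0.45  0.76 -0.18  1.6   0.45  1.07 -0.98]
```

jog_arm --pt "10 2 0 0 0 0 0" --pt "10 2 0 0 0 0 0" --pt "10 1.5 0 0 0 0 0"

```text
time_s: 25.08
position: [0.5432, 0.2154, 0.0889]
tool_rot: [[0.103, 0.994, -0.038], [0.934, -0.11, -0.339], [-0.341, -0.0, -0.94]]
force: [1.1, -0.0, -0.8]
opening: 0.0219
```

jog_arm --pt "10 1.5 0 0 0 0 0" --pt "10 1.5 0 0 0 0 0" --pt "10 1 0 0 0 0 0"

```text
time_s: 25.45
position: [0.5435, 0.217, 0.0881]
tool_rot: [[0.104, 0.994, -0.039], [0.933, -0.111, -0.343], [-0.345, -0.001, -0.938]]
force: [-0.6, -3.9, 2.6]
opening: 0.0216
```

```bash
python3 -c "
from mv import *
st()"
```

```text
t 25.45 pos [0.5435 0.217  0.0881] rail mm [44.8  0.  27.1] F [-0.6 -3.9  2.6] Frail [-4.6  0.2  1.1] open 21.6
joints [-0.46  0.77 -0.18  1.59  0.45  1.07 -0.99]
```

jog_arm --pt "10 1 0 0 0 0 0" --pt "10 0.5 0 0 0 0 0" --pt "10 0 0 0 0 0 0"

```text
time_s: 25.82
position: [0.5436, 0.2171, 0.0881]
tool_rot: [[0.105, 0.994, -0.04], [0.932, -0.112, -0.345], [-0.347, -0.001, -0.938]]
force: [-1.0, -4.8, 5.6]
opening: 0.0216
```

```bash
python3 -c "
from mv import *
st()"
```

```text
t 25.825 pos [0.5436 0.2171 0.0881] rail mm [44.9 -0.  27.2] F [-1.  -4.8  5.6] Frail [-6.5  0.5  3.6] open 21.6
joints [-0.46  0.78 -0.18  1.59  0.45  1.08 -0.99]
```

jog_arm --pt "10 1 0 0 0 0 0" --pt "10 0.5 0 0 0 0 0" --pt "10 0 0 0 0 0 0"

```text
time_s: 26.2
position: [0.5438, 0.2175, 0.0881]
tool_rot: [[0.105, 0.994, -0.04], [0.931, -0.112, -0.347], [-0.349, -0.001, -0.937]]
force: [-2.3, -6.1, 8.2]
opening: 0.022
```

```bash
python3 -c "
from mv import *
st()"
```

```text
t 26.2 pos [0.5438 0.2175 0.0881] rail mm [45.4 -0.2 27.2] F [-2.3 -6.1  8.2] Frail [-8.7  1.6  5.6] open 22.0
joints [-0.46  0.78 -0.18  1.59  0.45  1.08 -0.99]
```

jog_arm --pt "10 1 0 0 0 0 0" --pt "10 0.5 0 0 0 0 0" --pt "10 0 0 0 0 0 0"

```text
time_s: 26.58
position: [0.5439, 0.2188, 0.0876]
tool_rot: [[0.105, 0.994, -0.04], [0.931, -0.112, -0.347], [-0.349, -0.0, -0.937]]
force: [-1.3, -6.9, 7.8]
opening: 0.0215
```

```bash
python3 -c "
from mv import *
st()"
```

```text
t 26.575 pos [0.5439 0.2188 0.0876] rail mm [46.8 -0.2 27.2] F [-1.3 -6.9  7.8] Frail [-9.2  0.5  5. ] open 21.5
joints [-0.47  0.78 -0.18  1.58  0.45  1.08 -0.99]
```

The row now yields at about 9 N along the rail, so this is the plunger. I'll go on in small steps until the hard stop.

jog_arm --pt "10 1 0 0 0 0 0" --pt "10 1 0 0 0 0 0" --pt "10 0 0 0 0 0 0"

```text
time_s: 26.95
position: [0.5441, 0.2207, 0.0869]
tool_rot: [[0.105, 0.994, -0.04], [0.931, -0.112, -0.347], [-0.349, -0.001, -0.937]]
force: [-1.5, -7.2, 7.2]
opening: 0.0217
```

```bash
python3 -c "
from mv import *
st()"
```

```text
t 26.95 pos [0.5441 0.2207 0.0869] rail mm [48.8 -0.2 27.2] F [-1.5 -7.2  7.2] Frail [-9.3  0.7  4.2] open 21.7
joints [-0.47  0.78 -0.18  1.58  0.45  1.08 -0.99]
```

jog_arm --pt "10 1 0 0 0 0 0" --pt "10 0.5 0 0 0 0 0" --pt "10 0 0 0 0 0 0"

```text
time_s: 27.32
position: [0.5443, 0.2221, 0.0864]
tool_rot: [[0.105, 0.994, -0.04], [0.931, -0.112, -0.347], [-0.349, -0.0, -0.937]]
force: [-1.3, -7.3, 6.8]
opening: 0.0216
```

```bash
python3 -c "
from mv import *
st()"
```

```text
t 27.325 pos [0.5443 0.2221 0.0864] rail mm [50.3 -0.2 27.2] F [-1.3 -7.3  6.8] Frail [-9.2  0.5  3.9] open 21.6
joints [-0.47  0.78 -0.18  1.58  0.44  1.08 -0.99]
```

jog_arm --pt "10 1 0 0 0 0 0" --pt "10 0 0 0 0 0 0"

```text
time_s: 27.58
position: [0.5443, 0.2228, 0.0861]
tool_rot: [[0.105, 0.994, -0.04], [0.931, -0.112, -0.348], [-0.35, -0.001, -0.937]]
force: [-2.4, -6.9, 8.1]
opening: 0.0217
```

```bash
python3 -c "
from mv import *
st()"
```

```text
t 27.575 pos [0.5443 0.2228 0.0861] rail mm [51.1 -0.2 27.2] F [-2.4 -6.9  8.1] Frail [-9.4  1.6  5.2] open 21.7
joints [-0.47  0.78 -0.18  1.58  0.44  1.08 -0.99]
```

jog_arm --pt "10 1 0 0 0 0 0" --pt "10 0 0 0 0 0 0"

```text
time_s: 27.82
position: [0.5444, 0.223, 0.0861]
tool_rot: [[0.105, 0.994, -0.04], [0.93, -0.113, -0.349], [-0.351, -0.001, -0.936]]
force: [-2.7, -8.0, 9.9]
opening: 0.0221
```

```bash
python3 -c "
from mv import *
st()"
```

```text
t 27.825 pos [0.5444 0.223  0.0861] rail mm [51.2 -0.2 27.2] F [-2.7 -8.   9.9] Frail [-11.1   1.8   6.5] open 22.1
joints [-0.47  0.78 -0.18  1.57  0.44  1.09 -1.  ]
```

jog_arm --pt "10 1 0 0 0 0 0" --pt "10 0 0 0 0 0 0"

```text
time_s: 28.08
position: [0.5444, 0.2237, 0.086]
tool_rot: [[0.105, 0.994, -0.04], [0.93, -0.113, -0.35], [-0.352, -0.001, -0.936]]
force: [-2.2, -8.8, 10.0]
opening: 0.0219
```

```bash
python3 -c "
from mv import *
st()"
```

```text
t 28.075 pos [0.5444 0.2237 0.086 ] rail mm [52.  -0.2 27.4] F [-2.2 -8.8 10. ] Frail [-11.9   1.2   6.3] open 21.9
joints [-0.47  0.78 -0.18  1.57  0.44  1.09 -1.  ]
```

jog_arm --pt "10 1 0 0 0 0 0" --pt "10 0 0 0 0 0 0"

```text
time_s: 28.32
position: [0.5445, 0.2244, 0.0858]
tool_rot: [[0.105, 0.994, -0.041], [0.93, -0.113, -0.35], [-0.352, -0.001, -0.936]]
force: [-2.7, -8.0, 10.7]
opening: 0.022
```

```bash
python3 -c "
from mv import *
st()"
```

```text
t 28.325 pos [0.5445 0.2244 0.0858] rail mm [52.7 -0.1 27.5] F [-2.7 -8.  10.7] Frail [-11.4   1.8   7.2] open 22.0
joints [-0.47  0.79 -0.18  1.57  0.44  1.09 -1.  ]
```

jog_arm --pt "10 1 0 0 0 0 0" --pt "10 0 0 0 0 0 0" --pt "10 0 0 0 0 0 0"

```text
time_s: 28.7
position: [0.5446, 0.2249, 0.0857]
tool_rot: [[0.106, 0.994, -0.041], [0.93, -0.113, -0.351], [-0.353, -0.001, -0.936]]
force: [-3.2, -7.7, 11.7]
opening: 0.0221
```

```bash
python3 -c "
from mv import *
st()"
```

```text
t 28.7 pos [0.5446 0.2249 0.0857] rail mm [53.1 -0.2 27.5] F [-3.2 -7.7 11.7] Frail [-11.5   2.4   8.2] open 22.1
joints [-0.48  0.79 -0.18  1.57  0.44  1.09 -1.  ]
```

jog_arm --pt "10 -2 0 0 0 0 0" --pt "10 -2 0 0 0 0 0" --pt "10 -1.5 0 0 0 0 0" --pt "10 0 0 0 0 0 0"

```text
time_s: 29.2
position: [0.5445, 0.2245, 0.0857]
tool_rot: [[0.104, 0.994, -0.038], [0.933, -0.111, -0.342], [-0.344, -0.0, -0.939]]
force: [-1.3, -4.4, 5.7]
opening: 0.0216
```

```bash
python3 -c "
from mv import *
s=st();print(np.round(RR.T@np.array(s['tool_rot']),3))"
```

```text
t 29.2 pos [0.5445 0.2245 0.0857] rail mm [52.8 -0.1 27.4] F [-1.3 -4.4  5.7] Frail [-6.2  0.8  3.8] open 21.6
joints [-0.47  0.78 -0.18  1.58  0.44  1.08 -0.99]
[[ 1.    -0.001 -0.002]
 [-0.001 -1.     0.   ]
 [-0.002 -0.    -1.   ]]
```

jog_arm --pt "10 -1.5 0 0 0 0 0" --pt "24 0 0 0 0 0 0" --pt "40 0 0 0 0 0 0" --pt "40 0 0 0 0 0 0" --pt "40 0 0 0 0 0 0"

```text
time_s: 29.82
position: [0.5441, 0.2252, 0.0853]
tool_rot: [[0.103, 0.994, -0.038], [0.935, -0.109, -0.338], [-0.341, -0.0, -0.94]]
force: [-0.4, -0.4, 0.0]
opening: 0.04
```

Run:
```python
from look import *
s=look('a6')
```

```text
t 29.825 pos [0.5441 0.2252 0.0853] rail mm [53.6  0.3 27.3] F [-0.4 -0.4  0. ] Frail [-0.4  0.3 -0.1] open 40.0
joints [-0.47  0.78 -0.18  1.58  0.44  1.07 -0.99]
```

View pics/a6.png

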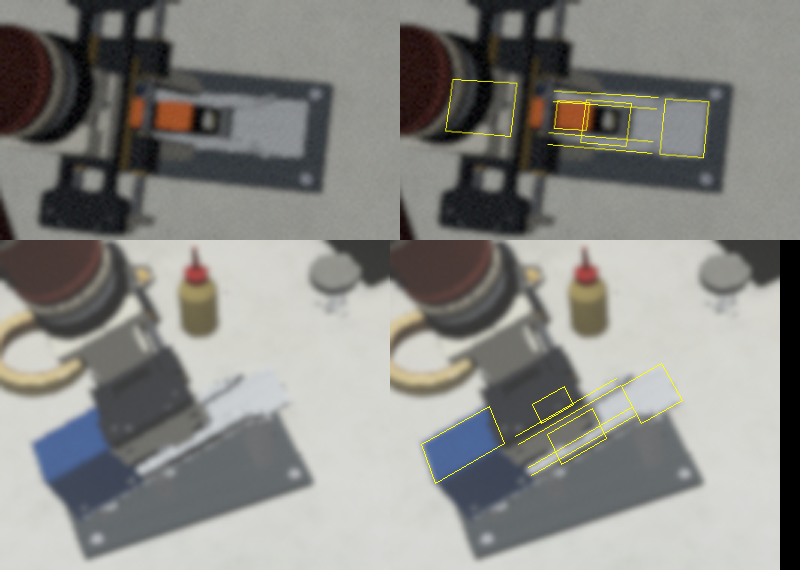

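The top view shows B's orange top at (174,116), about 2 mm behind the tool centre. So the pads slipped at the last push, as they would against a hard stop. To confirm, I'll regrip lower and push again.

jog_arm --pt "40 -2 0 4 0 0 0" --pt "40 0 0 4 0 0 0" --pt "24 0 0 0 0 0 0" --pt "10 0 0 0 0 0 0" --pt "10 0 0 0 0 0 0" --pt "10 0 0 0 0 0 0"

```text
time_s: 30.68
position: [0.5437, 0.2201, 0.0787]
tool_rot: [[0.103, 0.994, -0.038], [0.934, -0.11, -0.339], [-0.341, -0.0, -0.94]]
force: [-0.6, -0.1, 0.3]
opening: 0.022
```

```bash
python3 -c "
from mv import *
s=st()"
```

```text
t 30.675 pos [0.5437 0.2201 0.0787] rail mm [51.   0.1 19.3] F [-0.6 -0.1  0.3] Frail [-0.3  0.6  0.2] open 22.0
joints [-0.46  0.79 -0.18  1.59  0.45  1.06 -1.  ]
```

jog_arm --pt "10 1 0 0 0 0 0" --pt "10 1 0 0 0 0 0" --pt "10 0 0 0 0 0 0"

```text
time_s: 31.05
position: [0.5438, 0.2203, 0.0787]
tool_rot: [[0.104, 0.994, -0.039], [0.933, -0.111, -0.342], [-0.344, -0.0, -0.939]]
force: [-1.5, -4.1, 4.4]
opening: 0.0218
```

```bash
python3 -c "
from mv import *
s=st()"
```

```text
t 31.05 pos [0.5438 0.2203 0.0787] rail mm [51.2  0.1 19.3] F [-1.5 -4.1  4.4] Frail [-5.5  1.   2.6] open 21.8
joints [-0.47  0.79 -0.18  1.59  0.45  1.06 -1.  ]
```

jog_arm --pt "10 1 0 0 0 0 0" --pt "10 1 0 0 0 0 0" --pt "10 0 0 0 0 0 0"

```text
time_s: 31.42
position: [0.5438, 0.2204, 0.0787]
tool_rot: [[0.105, 0.994, -0.04], [0.932, -0.112, -0.345], [-0.348, -0.001, -0.938]]
force: [-3.5, -4.4, 8.3]
opening: 0.0219
```

```bash
python3 -c "
from mv import *
s=st()"
```

```text
t 31.425 pos [0.5438 0.2204 0.0787] rail mm [51.3  0.1 19.4] F [-3.5 -4.4  8.3] Frail [-7.4  3.   6.2] open 21.9
joints [-0.47  0.79 -0.18  1.59  0.45  1.06 -1.  ]
```

jog_arm --pt "10 1 0 -0.3 0 0 0" --pt "10 1 0 0 0 0 0" --pt "10 0 0 0 0 0 0"

```text
time_s: 31.8
position: [0.5438, 0.2205, 0.0787]
tool_rot: [[0.105, 0.994, -0.041], [0.93, -0.113, -0.349], [-0.351, -0.001, -0.936]]
force: [-2.9, -6.5, 10.3]
opening: 0.0218
```

```bash
python3 -c "
from mv import *
s=st()"
```

```text
t 31.8 pos [0.5438 0.2205 0.0787] rail mm [51.4  0.1 19.4] F [-2.9 -6.5 10.3] Frail [-9.9  2.2  7.3] open 21.8
joints [-0.47  0.79 -0.18  1.58  0.45  1.07 -1.  ]
```

jog_arm --pt "10 1 0 0 0 0 0" --pt "10 1 0 0 0 0 0" --pt "10 0 0 0 0 0 0"

```text
time_s: 32.17
position: [0.5438, 0.2207, 0.0787]
tool_rot: [[0.106, 0.994, -0.042], [0.929, -0.114, -0.352], [-0.355, -0.002, -0.935]]
force: [-4.4, -9.3, 13.3]
opening: 0.0219
```

```bash
python3 -c "
from mv import *
s=st()"
```

```text
t 32.175 pos [0.5438 0.2207 0.0787] rail mm [51.5  0.1 19.5] F [-4.4 -9.3 13.3] Frail [-13.7   3.4   9.2] open 21.9
joints [-0.47  0.79 -0.17  1.58  0.45  1.07 -1.  ]
```

At 13.7 N the row has only given 0.5 mm, where it yielded at 9.3 N before. This is the hard stop. I'll unload, let go and retreat.

jog_arm --pt "10 -2 0 0 0 0 0" --pt "10 -2 0 0 0 0 0" --pt "10 -2 0 0 0 0 0" --pt "10 -1 0 0 0 0 0" --pt "10 0 0 0 0 0 0"

```text
time_s: 32.8
position: [0.5438, 0.2203, 0.0787]
tool_rot: [[0.103, 0.994, -0.038], [0.934, -0.11, -0.341], [-0.343, -0.0, -0.939]]
force: [-1.2, -3.4, 3.8]
opening: 0.0221
```

jog_arm --pt "24 0 0 0 0 0 0" --pt "40 0 0 0 0 0 0" --pt "50 0 0 0 0 0 0" --pt "50 0 0 -5 0 0 0" --pt "50 0 0 -20 0 0 0" --pt "50 0 0 -35 0 0 0" --pt "50 0 0 -40 0 0 0" --pt "50 0 0 -40 0 0 0"

```text
time_s: 33.8
position: [0.549, 0.2693, 0.2117]
tool_rot: [[0.103, 0.994, -0.037], [0.935, -0.11, -0.338], [-0.341, -0.0, -0.94]]
force: [0.4, 0.4, 0.1]
opening: 0.05
```

```bash
python3 -c "
from mv import *
s=st()
plan(np.array([.45,-.05,.25]),down(np.deg2rad(90)),50,8)"
```

```text
t 33.8 pos [0.549  0.2693 0.2117] rail mm [ 52.    0.3 161.2] F [0.4 0.4 0.1] Frail [ 0.4 -0.3  0.2] open 50.0
joints [-0.51  0.69 -0.21  1.37  0.38  1.37 -0.93]
[50, -40.2, -7.9, 9.5, -0.002, 0.043, -0.014]
[50, -40.5, -8.5, 7.7, -0.003, 0.044, -0.013]
[50, -40.6, -9.1, 5.9, -0.002, 0.043, -0.014]
[50, -40.7, -9.7, 4.1, -0.003, 0.044, -0.013]
[50, -40.8, -10.1, 2.4, -0.002, 0.043, -0.014]
[50, -40.6, -10.8, 0.5, -0.002, 0.043, -0.013]
[50, -40.5, -11.3, -1.2, -0.003, 0.044, -0.014]
[50, -40.3, -11.8, -3.0, -0.002, 0.043, -0.014]
```

jog_arm --pt "50 -40 -8 5 0 0.043 -0.014" --pt "50 -40 -8 5 0 0.043 -0.014" --pt "50 -40 -9 5 0 0.043 -0.014" --pt "50 -40 -10 4 0 0.043 -0.014" --pt "50 -40 -10 2 0 0.043 -0.014" --pt "50 -40 -11 0 0 0.043 -0.014" --pt "50 -40 -11 -1 0 0.043 -0.014" --pt "50 -40 -12 -3 0 0.043 -0.014"

```text
time_s: 34.8
position: [0.4507, -0.0448, 0.2583]
tool_rot: [[-0.001, 1.0, -0.018], [1.0, 0.001, -0.002], [-0.002, -0.018, -1.0]]
force: [0.9, 1.0, 0.7]
opening: 0.0501
```

Run:
```python
from look import *
s=look('a7',hold=False)
im=cv2.imread('pics/a7_top_raw.png')
# model orange of A/B at rail x
for xb in(50,51,52):
    for x in(xb,xb+44):
        P=RP+RR@np.array([x,0,56])*.001;print(x,proj('top',P)[0].round(1))
b,g,r=[im[:,:,i].astype(int) for i in range(3)]
m=((r>120)&(r-b>70)&(r-g>40)).astype(np.uint8);k,l,stt,ce=cv2.connectedComponentsWithStats(m)
print([(stt[i].tolist(),ce[i].round(1).tolist()) for i in range(1,k) if stt[i,4]>15])
```

```text
t 34.8 pos [ 0.4507 -0.0448  0.2583] rail mm [-267.5   63.5   94.5] F [0.9 1.  0.7] Frail [ 0.8 -0.8  1.1] open 50.1
joints [ 0.28  0.29 -0.3   1.88  0.1   1.   -0.06]
50 [234.7 202.7]
94 [217.3 201.5]
51 [234.3 202.6]
95 [216.9 201.4]
52 [233.9 202.6]
96 [216.5 201.4]
[([213, 197, 11, 10, 104], [218.1, 201.6]), ([229, 198, 13, 11, 119], [234.9, 203.1]), ([501, 208, 14, 8, 23], [508.2, 211.6])]
```

View pics/a7.png

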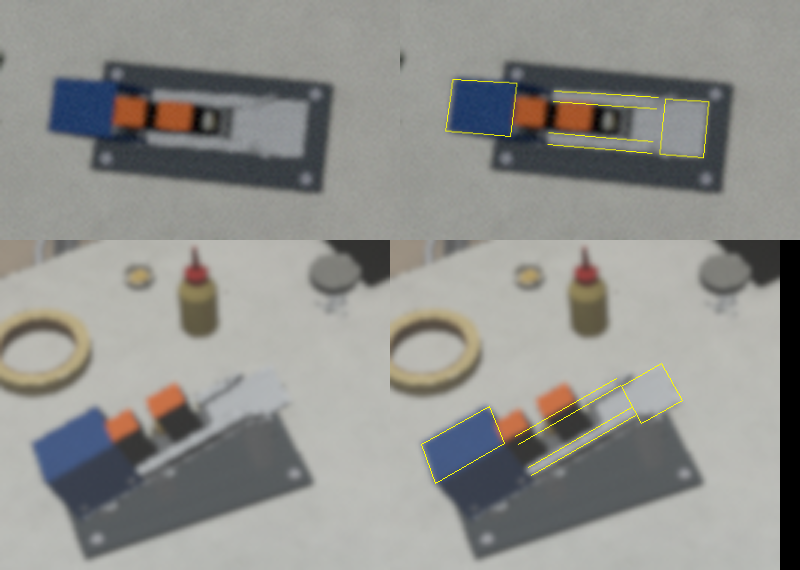

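View pics/a7_scene_raw.png

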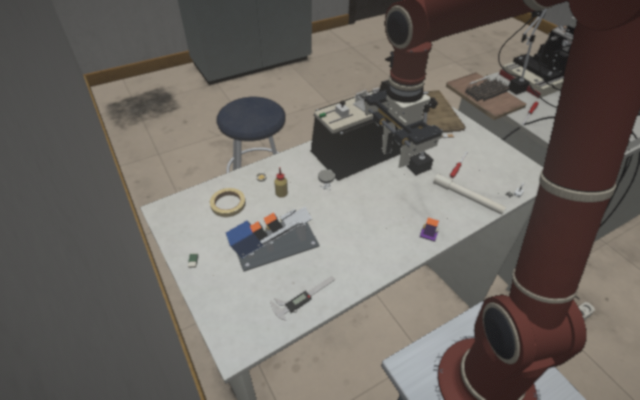

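The top view shows both bodies in the channel, A's orange top at (218,202) partly under the hood and B's at (235,203) directly behind it. The bystanders are in their original pixels and the arm is clear, so I'm handing in.

```bash
python3 -c "
from cell import workorder
print(workorder.sign_off())"
```

```text
the job is handed in; nothing more can be done
None
```

Both grey-footed sensor bodies are in the rail tube, noses downhill and one behind the other, with the plunger pressed in as far as I could feel. I handed the job in at about 35 s with the arm clear. `sign_off` gives no verdict, so this rests on the force readings and pictures.

- **Plunger:** the row met it with B at about x = 45 mm and yielded steadily at about 9 N for roughly 6 mm. The push then rose to 11.5 N and the fingers slipped about 2 mm along B's housing.
- **Confirming push:** I gripped B again lower down and pushed to 13.7 N. The row gave only about 0.5 mm, near x = 51 mm, which I took as the hard stop. The forces reported at the end of each move stayed under about 17 N.
- **Last picture:** A is partly under the hood with B directly behind it. The measured spacing of the orange tops was 16.8 px against 17.4 px expected, which fits because the hood hides part of A. The purple look-alike, bottle, jar, caliper and tape had not visibly moved.
- **Disagreement:** after I corrected the rail's position from the top view, the hood outline I had drawn was still about 1.5 px off. My rail x positions are therefore uncertain by about 2 mm, so I relied on felt travel and force instead.

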